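Reload the bench water polisher

ROBOT

A 7-joint arm with a two-finger parallel gripper is mounted at the origin on the work surface. World frame = base frame: x ahead of the robot, y to its left, z up, the work surface at z = 0. Lengths are in mm, angles in rad, forces in N, time in s.
With the tool pointing down it reaches from about 400 to 875 mm from the base axis. Payload 4.4 kg.
Tool frame: the origin (TCP) lies at the very end of the fingers, on their centre line; the grasp point (between the pads) lies 19 mm behind it; z points along the fingers, y is the direction in which the jaws open and shut (so a half turn about z gives the same grasp; the last joint's range is limited). The gripper opens to 85 mm and grips with 20 to 120 N. Pads are 22 mm wide; open, the fingers measure 114 mm over their backs; the gripper's body (76 mm by 85 mm) begins 54 mm behind the grasp point. The pads swing forward as they close: fully open they stand 13 mm farther back than shut.
Start: joints at [1.224, 0.628, 0.038, 1.517, -0.027, 0.996, -0.02], TCP at [180.159, -624.548, 207.613] pointing down, gripper open.
Joint ranges: [-3.06, 3.06], [-0.37, 2.12], [-1.25, 1.32], [0.18, 2.47], [-1.1, 4.24], [0.23, 1.98], [-2.94, 2.94]. Speed limits (rad/s): [2.57, 2.57, 3.14, 3.14, 3.14, 3.14, 3.14].

INTERFACE

Orientations are given as [roll, pitch, yaw] about the fixed x, y, z axes, in that order (R = Rz(yaw) Ry(pitch) Rx(roll)).
In Python, from cell import read_state, get_image, calibration, finish_job gives the robot as it stands. The module is installed in compiled form; this text tells all that it offers.
- The arm moves only by the tool apply_moves, never from a script. Its argument "increments" is a list of rows, each an object of numbers: "tx", "ty", "tz": the shift along the world's x, y, z in m; "rx", "ry", "rz": the turn, a rotation vector about the world's x, y, z in units of 5 degrees (1.0 is 5 degrees); "claw": the finger opening in m, from 0 to 0.0854. In form: [{"tx": .., "ty": .., "tz": .., "rx": .., "ry": .., "rz": .., "claw": ..}, ...]. A call has 1 to 12 rows; each row is the pose to reach, as a shift and turn from the pose commanded when the call began; what a row does not reach only later rows make up. A row lasts 1/10 s, in which the tool goes at most 50 mm and 8.59 degrees, less where a joint would pass 70% of its speed; a pose out of reach is approached as far as the arm can. A call with a gripper value outside its range is refused whole. The fingers move at their own pace and stop on an object; the grip force is fixed at half the most. Time passes only in rows, so rows that repeat a pose let the fingers close. It gives the time, the measured TCP pose, the force and the opening at its end, in the units of the state.
- read_state(): the state, without advancing time (a new reading comes with each control period).
- get_image(name): name is "scene" or "top" or "wrist"; returns the picture (384x512x3 uint8, red, green, blue); there is no depth.
- calibration(name): a dict with "camera_matrix" (3x3 intrinsics, pixels), "origin" and "attitude" of the camera in the world. Camera axes: x right, y up, looking along -z (the intrinsics and any distortion apply to the point x, -y, -z); pixel columns grow to the right and rows downward; lengths in mm; the calibration is good to about 2 mm. A picture is of the moment at which its call begins: read the wrist's pose just before it. calibration takes no time and is no camera call; for the wrist camera it gives the pose at the moment of the call.
- finish_job(): hands the job in, once; it reports no verdict.
The state is a dict: "clock": time; "qpos": joint angles; "qd": joint speeds; "tau": joint torques, N m; "eef_pos": TCP position; "tool_rot": TCP orientation; "force": force on the tool from outside, world axes, zero at the start; "torque": the same for the moment, N m; "width": finger opening in mm.
Only numpy, scipy, OpenCV 4.12 (cv2) and the standard library are available. Lean on these libraries where they do the work, as an engineer would, in place of code of your own. Each camera call takes 0.05 s, during which the arm holds its last target. There are 200 camera calls.

TASK

Load the water polisher: lay the orange cartridge on the loading rails and push it into the clear tube, then do the same with the green one, so that orange goes in behind the black cartridge already inside and green last, and push until the whole row is fully home against the closed end with no gaps. Also slide the blue catch dish along the bench, without lifting it, until it is centred under the outlet spout. Leave the flask, the wash bottle and the black meter where they are.

Things in the scene. Friction and masses are not known exactly. Their poses are not given: they have to be found in the camera images.
- polisher: Water polisher, fixed: a level clear tube on grey saddles over a white base plate (90 wide, 290 long, 12 thick). Origin on the bench straight below the tube's mouth; local y runs along the tube from the mouth (y=0) to the closed end, z up. Tube centre line 120 above the bench; outer diameter 57, bore 49. Fully home, the row of three leaves the last 12 mm of the green cartridge outside the mouth
- mouth (a point): Centre of the tube's open mouth, on its centre line, 120 above the bench; axes as the polisher's. The bore is 198 deep. Cartridges slide freely in it and each pushes on the one ahead; the row needs only a few N until it stops at the closed end
- rails (a point): Middle of the loading rails, 60 before the mouth and 118.5 above the bench, on the axis of a cartridge lying there; axes as the polisher's. Two steel bars of diameter 8 run from local y=-120 to the mouth, at local x=+-15, tops 101 above the bench. They carry a lying cartridge in line with the bore, free at its sides, above and behind, to be pushed from behind along local +y
- tube_end (a point): Centre of the inner face of the closed end, on the tube's centre line, 198 from the mouth along the polisher's local y; axes as the polisher's
- spout (a point): Lower tip of the steel outlet spout, a bent pipe of diameter 12 that leaves the closed end along local y at 120 above the bench and turns down 270 from the mouth; the tip is 90 above the bench
- black_cartridge: Black cartridge: a rigid round plastic cylinder, diameter 44, length 70, about 120 g, both ends alike (white end caps); origin at its very centre, local x along its axis, level. It starts wholly inside the tube, somewhere between mouth and closed end
- orange_cartridge: Orange cartridge: a rigid round plastic cylinder, diameter 44, length 70, about 120 g, both ends alike (white end caps); origin at its very centre, local x along its axis, level. It starts lying in one of two small grey cradles near the robot, its axis 36 above the bench; the cradle is fixed, 36 wide and thus narrower than the cartridge, nowhere higher than 19, and 60 long
- green_cartridge: Green cartridge: a rigid round plastic cylinder, diameter 44, length 70, about 120 g, both ends alike (white end caps); origin at its very centre, local x along its axis, level. It starts lying in the other cradle, alike, its axis 36 above the bench; which cradle is which varies
- dish: Blue round catch dish, open at the top, loose on the bench: diameter 130, height 35, wall 4, about 250 g; origin at the centre of its underside, z up
- flask: Conical glass flask standing on the bench, foot diameter 82, height 120; origin at the centre of its underside. Leave alone
- wash_bottle: White wash bottle with a blue cap and bent nozzle, diameter 66, height 190; origin at the centre of its underside. Leave alone
- meter: Black hand-held meter lying on the bench, 150 (local x) by 85 by 62 high; origin at the centre of its underside. Leave alone
Not all that is in view belongs to the job. Of the things that look like the orange_cartridge, the middle-sized one is meant.

How it is judged (in metres and radians):
On the way, in this order (a step that is already met when the one before it is completed fails the run):
1. the orange cartridge is in the tube, more than half its length past the mouth, behind the black one (y of orange_cartridge in the frame of mouth above 0.005 m and x of orange_cartridge in the frame of mouth between -0.006 and 0.006 m), for 0.1 s.
2. the green cartridge has been pushed in behind it until the row is home (y of green_cartridge in the frame of tube_end between -0.18 and -0.171 m and x of green_cartridge in the frame of tube_end between -0.005 and 0.005 m), for 0.1 s.
At the end, for the whole second after the job is handed in: Black, orange and green lie in that order in the tube, pushed home against the closed end (the gaps add up to less than 5 mm), at rest; the dish stands flat on the bench, at rest, its centre within 20 mm of the point under the spout (all of step 2 and y of black_cartridge in the frame of tube_end between -0.04 and -0.031 m and x of black_cartridge in the frame of tube_end between -0.005 and 0.005 m and z of black_cartridge in the frame of tube_end between -0.006 and 0.006 m and linear speed of each of black_cartridge, orange_cartridge, green_cartridge, dish below 0.01 m/s and y of orange_cartridge in the frame of tube_end between -0.11 and -0.101 m and x of orange_cartridge in the frame of tube_end between -0.005 and 0.005 m and z of orange_cartridge in the frame of tube_end between -0.006 and 0.006 m and z of green_cartridge in the frame of tube_end between -0.006 and 0.006 m and horizontal distance between dish and spout below 0.02 m and angle between dish's own z axis and vertical below 0.05 rad and height (world z) of dish below 0.006 m); the robot touches nothing.
It fails at once if the dish is lifted off the bench or tipped (height (world z) of dish above 0.02 m or angle between dish's own z axis and vertical above 0.3 rad).
It fails at once if the flask is pushed away from its place by more than 40 mm (distance of flask from where it was at the start of the episode above 0.04 m).
It fails at once if the wash bottle is pushed away from its place by more than 40 mm (distance of wash_bottle from where it was at the start of the episode above 0.04 m).
It fails at once if the meter is pushed away from its place by more than 40 mm (distance of meter from where it was at the start of the episode above 0.04 m).
It also fails if it takes over 72 s, if anything falls off the work surface, if the arm or the gripper's body presses on something with over 40 N, if the wrist force passes 120 N, or if a joint passes its speed limit or range.

## Working session

There is one attempt and no reset: what is moved stays moved. The work goes in short steps, Python scripts to look and compute and a tool call to move; the robot and the scene stay as the last step left them, time stands still between calls to the robot, and variables do not carry over. Pictures are saved under pics/ and viewed, about 8 in all and at most 12, crops included, and the job is handed in when it is done.

Besides the shell and the picture viewer there is one more tool, called after "Call:" as a command line: name --argument value ..., lists and objects as JSON in quotes. apply_moves: Moves the arm, as the interface text tells. Its arguments: {"type":"object","properties":{"increments":{"type":"array"}},"required":["increments"]}

```bash
mkdir -p pics; cat > h.py <<'E'
import numpy as np,cv2
from cell import *
def ray(cal,u,v):
    K=np.array(cal["camera_matrix"]);d=np.linalg.inv(K)@[u,v,1]
    return np.array(cal["origin"]),np.array(cal["attitude"])@(d*[1,-1,-1])
def onz(cal,u,v,z):
    o,d=ray(cal,u,v);return o+d*(z-o[2])/d[2]
def proj(cal,p):
    q=np.array(cal["attitude"]).T@(np.array(p,float)-cal["origin"]);K=np.array(cal["camera_matrix"])
    r=K@(q*[1,-1,-1]);return r[:2]/r[2]
def save(n,f):
    im=get_image(n);cv2.imwrite(f,im[:,:,::-1]);return im
E
python3 - <<'E'
from h import *
for n in("scene","top"):
    save(n,f"pics/{n}0.png");print(n,calibration(n))
print(read_state())
a=[cv2.imread(f"pics/{n}0.png") for n in("scene","top")]
E
```

```text
scene {'camera_matrix': array([[384.83853982,   0.        , 254.37957832],
       [  0.        , 384.83853982, 189.53145963],
       [  0.        ,   0.        ,   1.        ]]), 'origin': array([1105.07640564,  773.38416074,  753.89643598]), 'attitude': array([ 0.9766824 , -0.01253633,  2.49964222])}
top {'camera_matrix': array([[410.50712126,   0.        , 260.81637691],
       [  0.        , 410.50712126, 187.23976098],
       [  0.        ,   0.        ,   1.        ]]), 'origin': array([ 320.63902237,    6.04857974, 1096.70339491]), 'attitude': array([ 0.211679  , -0.00403712, -1.52816711])}
{'clock': 0.1, 'qpos': array([ 1.22416821,  0.62921314,  0.03841439,  1.51825847, -0.02701582,
        0.99627507, -0.02000268]), 'qd': array([ 1.21570700e-03, -3.91799332e-03,  5.82095910e-04, -3.14557857e-03,
       -9.03349637e-05,  9.76330852e-04,  5.91309348e-05]), 'tau': array([ 2.57519830e-03, -5.64534688e+01,  1.23025417e+00, -1.93974227e+01,
        1.12009747e-02,  5.46173542e-03,  1.85724383e-05]), 'eef_pos': array([ 180.03929757, -623.96341749,  206.80979151]), 'tool_rot': array([-3.13995508e+00, -1.72998099e-05,  2.80841604e-01]), 'force': array([0.27766969, 0.18719881, 0.1618223 ]), 'torque': array([-0.03042869, -0.02646744,  0.00500854]), 'width': 85.3824681141571}
```

View pics/scene0.png

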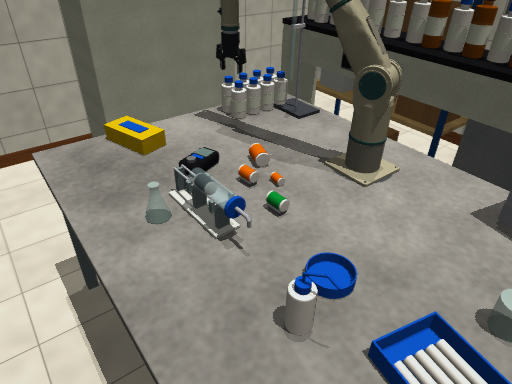

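View pics/top0.png

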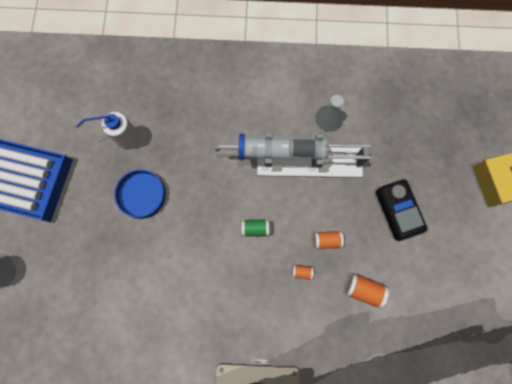

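The top view shows the tube mouth to the right (−y), with the spout at (218,149) and the dish at (140,193). Green is at (256,228) and the middle-sized orange at (330,240). The meter is at (401,210), and the flask and wash bottle are at x-far.

```bash
cat >> h.py <<'E'
from scipy.spatial.transform import Rotation as Ro
_c=calibration
def calibration(n):
    c=_c(n);a=np.array(c["attitude"])
    if a.ndim==1: c["attitude"]=Ro.from_euler("xyz",a).as_matrix()
    return c
E
python3 - <<'E'
from h import *
im=cv2.imread("pics/top0.png");hsv=cv2.cvtColor(im,cv2.COLOR_BGR2HSV);c=calibration("top")
def blobs(lo,hi,z,nm,hs=hsv,c=c):
    m=cv2.inRange(hs,lo,hi)
    for k in cv2.findContours(m,cv2.RETR_EXTERNAL,cv2.CHAIN_APPROX_NONE)[0]:
        if cv2.contourArea(k)>60:
            r=cv2.minAreaRect(k);M=cv2.moments(k);u=(M["m10"]/M["m00"],M["m01"]/M["m00"])
            print(nm,np.round(u,1),np.round(r[0],1),np.round(r[1],1),round(r[2],1),onz(c,*u,z).round(),onz(c,*r[0],z).round())
blobs((3,150,100),(20,255,255),36,"orange");blobs((50,120,50),(80,255,255),36,"green");blobs((100,150,60),(125,255,255),20,"blue");blobs((0,0,0),(180,255,60),60,"dark")
for u,z in[((140,193),0),((218,149),105),((330,152),120),((370,147),97),((370,157),97),((258,171),12),((362,172),12),((241,147),120)]:print(u,z,onz(c,*u,z).round(1))
b=cv2.resize(im[110:260,190:440],None,fx=3.2,fy=3.2,interpolation=cv2.INTER_CUBIC);cv2.imwrite("pics/topc.png",b)
E
```

```text
orange [368.6 291.2] [368.4 291. ] [30.1 22.1] 21.0 [ 294. -270.   36.] [ 294. -269.   36.]
orange [302.9 271.8] [302.9 271.8] [13.4 11.3] 7.1 [ 334. -104.   36.] [ 334. -104.   36.]
orange [329.5 239.6] [329.  239.5] [15. 20.] 90.0 [ 419. -171.   36.] [ 419. -170.   36.]
green [255.1 227.5] [255.  227.5] [15. 18.] 90.0 [442.  22.  36.] [441.  22.  36.]
blue [403.1 204.9] [403.  204.9] [ 7.3 20.2] 71.6 [ 520. -369.   20.] [ 521. -368.   20.]
blue [139.6 193.5] [139.6 193.3] [47.9 47.4] 26.6 [521. 334.  20.] [521. 334.  20.]
blue [ 38.8 179. ] [ 24.6 180.1] [67.2 67.4] 14.0 [549. 609.  20.] [544. 646.  20.]
blue [241.2 146.9] [241.  146.5] [23.  4.] 90.0 [663.  70.  20.] [664.  71.  20.]
blue [111.7 121. ] [111.9 121. ] [13.4 12.8] 68.2 [722. 433.  20.] [722. 432.  20.]
dark [396.2 206.1] [400.6 210. ] [58.  34.3] 67.1 [ 509. -337.   60.] [ 499. -348.   60.]
dark [ 57.5 189.3] [ 57.9 189.1] [ 8.2 65.8] 20.0 [515. 534.  60.] [516. 533.  60.]
dark [442.6   2.9] [411.   4.] [  8. 200.] 90.0 [1106. -486.   60.] [1098. -395.   60.]
(140, 193) 0 [526.  339.4   0. ]
(218, 149) 105 [627.5 123.1 105. ]
(330, 152) 120 [ 627.3 -156.6  120. ]
(370, 147) 97 [ 652.3 -262.2   97. ]
(370, 157) 97 [ 625.8 -261.9   97. ]
(258, 171) 12 [598.6  21.2  12. ]
(362, 172) 12 [ 608.2 -262.3   12. ]
(241, 147) 120 [630.6  64.6 120. ]
```

View pics/topc.png

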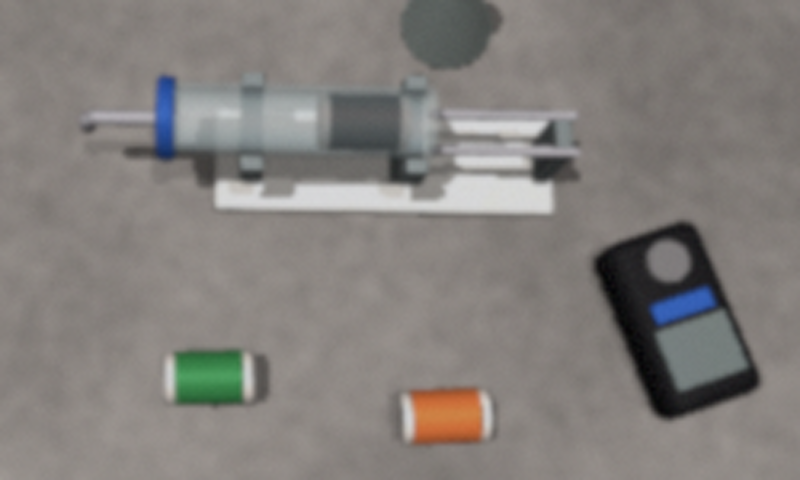

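The enlarged crop shows the rail ends at crop (577,115) and (580,152), the mouth flange at x≈437 and the blue closed-end flange at x 157–175. The spout bend is at (87,122). Both cartridges lie nearly along world y.

```bash
python3 - <<'E'
from h import *
c=calibration("top");P=lambda u,v,z:onz(c,190+u/3.2-.34,110+v/3.2-.34,z)
p={"rA":P(577,115,100),"rB":P(580,152,100),"mouthrail A":P(445,113,100),"mrB":P(445,150,100),"mouthflange mid":P(437,116,120),"closed":P(166,117,120),"spout":P(84,121,115)}
p.update(gL=P(165,376,36),gR=P(255,377,36),oL=P(402,417,36),oR=P(494,414,36))
for k,v in p.items():print(k,v.round(1))
for a,b in(("rA","mouthrail A"),("rB","mrB"),("mouthflange mid","closed"),("gR","gL"),("oR","oL")):
    d=p[b]-p[a];print(a,np.degrees(np.arctan2(-d[0],d[1])).round(2),np.linalg.norm(d).round(1),((p[a]+p[b])/2).round(1))
E
```

```text
rA [ 655.  -261.4  100. ]
rB [ 624.5 -263.4  100. ]
mouthrail A [ 652.1 -156.6  100. ]
mrB [ 621.5 -156.8  100. ]
mouthflange mid [ 642.7 -147.1  120. ]
closed [632.6  63.4 120. ]
spout [628.2 127.4 115. ]
gL [440.8  57.6  36. ]
gR [443.1 -15.1  36. ]
oL [ 416.  -134.5   36. ]
oR [ 421.6 -208.4   36. ]
rA 1.61 104.9 [ 653.6 -209.   100. ]
rB 1.63 106.6 [ 623.  -210.1  100. ]
mouthflange mid 2.74 210.7 [637.7 -41.9 120. ]
gR 1.83 72.8 [441.9  21.3  36. ]
oR 4.32 74.2 [ 418.8 -171.4   36. ]
```

Call:
apply_moves --increments '[{"tx":0.02,"ty":0.04,"tz":0.02,"rz":1.6},{"tx":0.04,"ty":0.08,"tz":0.04,"rz":3.2},{"tx":0.06,"ty":0.12,"tz":0.05,"rz":4.8},{"tx":0.08,"ty":0.16,"tz":0.05,"rz":6.4},{"tx":0.1,"ty":0.2,"tz":0.05,"rz":8.0},{"tx":0.12,"ty":0.24,"tz":0.05,"rz":9.6},{"tx":0.14,"ty":0.28,"tz":0.05,"rz":11.2},{"tx":0.17,"ty":0.32,"tz":0.05,"rz":12.8},{"tx":0.2,"ty":0.36,"tz":0.05,"rz":14.0},{"tx":0.22,"ty":0.4,"tz":0.04,"rz":14.8},{"tx":0.24,"ty":0.43,"tz":0.04,"rz":14.8},{"tx":0.24,"ty":0.43,"tz":0.04,"rz":14.8}]'

```text
$.increments[0]: bad value
```

Call:
apply_moves --increments '[{"tx":0.02,"ty":0.04,"tz":0.02,"rx":0,"ry":0,"rz":1.6,"claw":0.085},{"tx":0.04,"ty":0.08,"tz":0.04,"rx":0,"ry":0,"rz":3.2,"claw":0.085},{"tx":0.06,"ty":0.12,"tz":0.05,"rx":0,"ry":0,"rz":4.8,"claw":0.085},{"tx":0.08,"ty":0.16,"tz":0.05,"rx":0,"ry":0,"rz":6.4,"claw":0.085},{"tx":0.1,"ty":0.2,"tz":0.05,"rx":0,"ry":0,"rz":8.0,"claw":0.085},{"tx":0.12,"ty":0.24,"tz":0.05,"rx":0,"ry":0,"rz":9.6,"claw":0.085},{"tx":0.14,"ty":0.28,"tz":0.05,"rx":0,"ry":0,"rz":11.2,"claw":0.085},{"tx":0.17,"ty":0.32,"tz":0.05,"rx":0,"ry":0,"rz":12.8,"claw":0.085},{"tx":0.2,"ty":0.36,"tz":0.05,"rx":0,"ry":0,"rz":14.0,"claw":0.085},{"tx":0.22,"ty":0.4,"tz":0.04,"rx":0,"ry":0,"rz":14.8,"claw":0.085},{"tx":0.24,"ty":0.43,"tz":0.04,"rx":0,"ry":0,"rz":14.8,"claw":0.085},{"tx":0.24,"ty":0.43,"tz":0.04,"rx":0,"ry":0,"rz":14.8,"claw":0.085}]'

```text
clock: 1.3
eef_pos: [422.8, -189.2, 247.6]
tool_rot: [3.14, -0.003, 1.581]
force: [-0.4, -0.7, -0.1]
width: 84.9
```

```bash
python3 - <<'E'
from h import *
c=calibration("wrist");print(c);im=save("wrist","pics/w1.png");print(read_state()["eef_pos"],read_state()["tool_rot"])
E
```

```text
{'camera_matrix': array([[309.06787268,   0.        , 257.32660234],
       [  0.        , 309.06787268, 189.78431499],
       [  0.        ,   0.        ,   1.        ]]), 'origin': array([ 422.06756246, -124.10037193,  413.91165881]), 'attitude': array([[ 0.99994259, -0.00913239, -0.00560456],
       [ 0.0102603 ,  0.9668407 ,  0.25517403],
       [ 0.00308837, -0.25521689,  0.9668789 ]])}
[ 421.21209652 -192.17966522  247.47906656] [ 3.14142262e+00 -9.01443398e-04  1.57778995e+00]
```

View pics/w1.png

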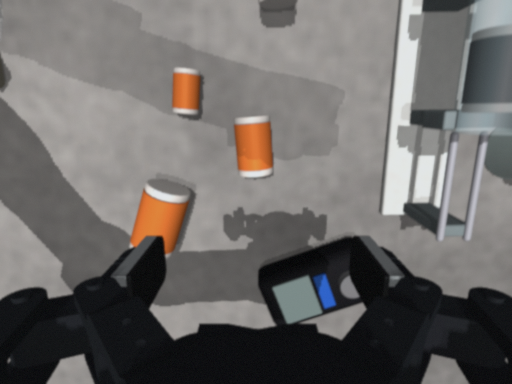

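```bash
cat >> h.py <<'E'
RNG={"o":((3,120,80),(20,255,255)),"g":((50,100,40),(85,255,255))}
def cart(f,c,col,near,z=36):
    hs=cv2.cvtColor(cv2.imread(f),cv2.COLOR_BGR2HSV);m=cv2.inRange(hs,*RNG[col]);res=[]
    for k in cv2.findContours(m,cv2.RETR_EXTERNAL,cv2.CHAIN_APPROX_NONE)[0]:
        if cv2.contourArea(k)<150: continue
        q=np.array([onz(c,*p,z)[:2] for p in k[:,0,:]],np.float32);r=cv2.minAreaRect(q)
        b=cv2.boxPoints(r);e=[b[1]-b[0],b[2]-b[1]];e=max(e,key=np.linalg.norm)
        if e[1]<0:e=-e
        res.append((np.hypot(*(np.array(r[0])-near)),np.round(r[0],1),np.round(r[1],1),np.degrees(np.arctan2(-e[0],e[1])).round(1)))
    return sorted(res,key=lambda t:t[0])[0]
E
python3 - <<'E'
from h import *
c=calibration("wrist");print(cart("pics/w1.png",c,"o",(418,-171)))
for u in((443,235),(469,238),(454,133),(484,133)):print(onz(c,*u,100).round(1))
print(read_state()["eef_pos"],read_state()["tool_rot"])
E
```

```text
(np.float64(2.2982974272396635), array([ 417.1, -173.1]), array([43. , 56.6]), np.float32(4.9))
[ 625.3 -260.   100. ]
[ 654.4 -263.4  100. ]
[ 618.6 -150.   100. ]
[ 648.7 -149.8  100. ]
[ 421.21209652 -192.17966522  247.47906656] [ 3.14142262e+00 -9.01443398e-04  1.57778995e+00]
```

Call:
apply_moves --increments '[{"tx":-0.003,"ty":0.022,"tz":-0.04,"rx":0,"ry":0,"rz":0.9,"claw":0.085},{"tx":-0.003,"ty":0.022,"tz":-0.085,"rx":0,"ry":0,"rz":0.9,"claw":0.085},{"tx":-0.003,"ty":0.022,"tz":-0.13,"rx":0,"ry":0,"rz":0.9,"claw":0.085},{"tx":-0.003,"ty":0.022,"tz":-0.17,"rx":0,"ry":0,"rz":0.9,"claw":0.085},{"tx":-0.003,"ty":0.022,"tz":-0.2,"rx":0,"ry":0,"rz":0.9,"claw":0.085},{"tx":-0.003,"ty":0.022,"tz":-0.22,"rx":0,"ry":0,"rz":0.9,"claw":0.085},{"tx":-0.003,"ty":0.022,"tz":-0.23,"rx":0,"ry":0,"rz":0.9,"claw":0.085},{"tx":-0.003,"ty":0.022,"tz":-0.23,"rx":0,"ry":0,"rz":0.9,"claw":0.085},{"tx":-0.003,"ty":0.022,"tz":-0.23,"rx":0,"ry":0,"rz":0.9,"claw":0.085}]'

```text
clock: 2.25
eef_pos: [417.3, -173.3, 18.2]
tool_rot: [3.141, 0.001, 1.65]
force: [0.4, 0.1, -0.0]
width: 84.6
```

Call:
apply_moves --increments '[{"tx":0,"ty":0,"tz":0,"rx":0,"ry":0,"rz":0,"claw":0.03},{"tx":0,"ty":0,"tz":0,"rx":0,"ry":0,"rz":0,"claw":0.03},{"tx":0,"ty":0,"tz":0,"rx":0,"ry":0,"rz":0,"claw":0.03},{"tx":0,"ty":0,"tz":0,"rx":0,"ry":0,"rz":0,"claw":0.03},{"tx":0,"ty":0,"tz":0,"rx":0,"ry":0,"rz":0,"claw":0.03},{"tx":0,"ty":0,"tz":0,"rx":0,"ry":0,"rz":0,"claw":0.03},{"tx":0,"ty":0,"tz":0,"rx":0,"ry":0,"rz":0,"claw":0.03},{"tx":0,"ty":0,"tz":0,"rx":0,"ry":0,"rz":0,"claw":0.03}]'

```text
clock: 3.05
eef_pos: [419.2, -172.9, 19.2]
tool_rot: [3.137, 0.002, 1.651]
force: [0.8, -0.3, 13.3]
width: 37.0
```

Width 37 with a +13 N lift says the pads caught the cartridge above its axis. I'll reopen, go lower and regrip.

Call:
apply_moves --increments '[{"tx":0,"ty":0,"tz":0,"rx":0,"ry":0,"rz":0,"claw":0.075},{"tx":0,"ty":0,"tz":0,"rx":0,"ry":0,"rz":0,"claw":0.075},{"tx":0,"ty":0,"tz":0,"rx":0,"ry":0,"rz":0,"claw":0.075},{"tx":0,"ty":0,"tz":-0.01,"rx":0,"ry":0,"rz":0,"claw":0.075},{"tx":0,"ty":0,"tz":-0.01,"rx":0,"ry":0,"rz":0,"claw":0.03},{"tx":0,"ty":0,"tz":-0.01,"rx":0,"ry":0,"rz":0,"claw":0.03},{"tx":0,"ty":0,"tz":-0.01,"rx":0,"ry":0,"rz":0,"claw":0.03},{"tx":0,"ty":0,"tz":-0.01,"rx":0,"ry":0,"rz":0,"claw":0.03},{"tx":0,"ty":0,"tz":-0.01,"rx":0,"ry":0,"rz":0,"claw":0.03},{"tx":0,"ty":0,"tz":-0.01,"rx":0,"ry":0,"rz":0,"claw":0.03},{"tx":0,"ty":0,"tz":-0.01,"rx":0,"ry":0,"rz":0,"claw":0.03},{"tx":0,"ty":0,"tz":-0.01,"rx":0,"ry":0,"rz":0,"claw":0.03}]'

```text
clock: 4.25
eef_pos: [418.0, -172.4, 8.1]
tool_rot: [3.14, 0.0, 1.651]
force: [0.7, 0.9, 6.0]
width: 42.0
```

Call:
apply_moves --increments '[{"tx":0,"ty":0,"tz":0,"rx":0,"ry":0,"rz":0,"claw":0.065},{"tx":0,"ty":0,"tz":0,"rx":0,"ry":0,"rz":0,"claw":0.065},{"tx":0,"ty":0,"tz":-0.004,"rx":0,"ry":0,"rz":0,"claw":0.065},{"tx":0,"ty":0,"tz":-0.004,"rx":0,"ry":0,"rz":0,"claw":0.03},{"tx":0,"ty":0,"tz":-0.004,"rx":0,"ry":0,"rz":0,"claw":0.03},{"tx":0,"ty":0,"tz":-0.004,"rx":0,"ry":0,"rz":0,"claw":0.03},{"tx":0,"ty":0,"tz":-0.004,"rx":0,"ry":0,"rz":0,"claw":0.03},{"tx":0,"ty":0,"tz":-0.004,"rx":0,"ry":0,"rz":0,"claw":0.03},{"tx":0,"ty":0,"tz":-0.004,"rx":0,"ry":0,"rz":0,"claw":0.03},{"tx":0,"ty":0,"tz":-0.004,"rx":0,"ry":0,"rz":0,"claw":0.03},{"tx":0,"ty":0,"tz":-0.004,"rx":0,"ry":0,"rz":0,"claw":0.03}]'

```text
clock: 5.35
eef_pos: [418.1, -172.5, 4.0]
tool_rot: [3.14, 0.0, 1.651]
force: [1.9, 1.4, 5.3]
width: 42.2
```

Call:
apply_moves --increments '[{"tx":0,"ty":0,"tz":0.03,"rx":0,"ry":0,"rz":0,"claw":0.03},{"tx":0,"ty":0,"tz":0.07,"rx":0,"ry":0,"rz":0,"claw":0.03},{"tx":0,"ty":0,"tz":0.11,"rx":0,"ry":0,"rz":0,"claw":0.03},{"tx":0,"ty":0,"tz":0.15,"rx":0,"ry":0,"rz":0,"claw":0.03},{"tx":0,"ty":0,"tz":0.17,"rx":0,"ry":0,"rz":0,"claw":0.03},{"tx":0,"ty":0,"tz":0.17,"rx":0,"ry":0,"rz":0,"claw":0.03}]'

```text
clock: 5.95
eef_pos: [418.1, -173.3, 175.8]
tool_rot: [3.138, 0.002, 1.65]
force: [0.1, 0.4, -2.0]
width: 41.8
```

Call:
apply_moves --increments '[{"tx":0.04,"ty":0,"tz":0.01,"rx":0,"ry":0,"rz":0,"claw":0.03},{"tx":0.08,"ty":0,"tz":0.02,"rx":0,"ry":0,"rz":0,"claw":0.03},{"tx":0.12,"ty":-0.01,"tz":0.02,"rx":0,"ry":0,"rz":-0.45,"claw":0.03},{"tx":0.16,"ty":-0.02,"tz":0.02,"rx":0,"ry":0,"rz":-0.45,"claw":0.03},{"tx":0.2,"ty":-0.035,"tz":0.02,"rx":0,"ry":0,"rz":-0.45,"claw":0.03},{"tx":0.22,"ty":-0.035,"tz":0.02,"rx":0,"ry":0,"rz":-0.45,"claw":0.03},{"tx":0.22,"ty":-0.035,"tz":0.02,"rx":0,"ry":0,"rz":-0.45,"claw":0.03},{"tx":0.22,"ty":-0.035,"tz":0.02,"rx":0,"ry":0,"rz":-0.45,"claw":0.03},{"tx":0.22,"ty":-0.035,"tz":0.02,"rx":0,"ry":0,"rz":-0.45,"claw":0.03}]'

```text
clock: 6.85
eef_pos: [635.2, -207.3, 192.3]
tool_rot: [-3.138, -0.0, 1.612]
force: [-0.1, -0.0, -1.3]
width: 42.3
```

```bash
python3 - <<'E'
from h import *
import pickle
c=calibration("wrist");im=save("wrist","pics/w2.png");s=read_state();print(s["eef_pos"],s["tool_rot"],s["width"]);pickle.dump(c,open("c2.p","wb"))
E
```

```text
[ 635.48601372 -207.5199588   192.93134303] [-3.13914178e+00 -3.40329569e-05  1.61170159e+00] 42.23497391090482
```

View pics/w2.png

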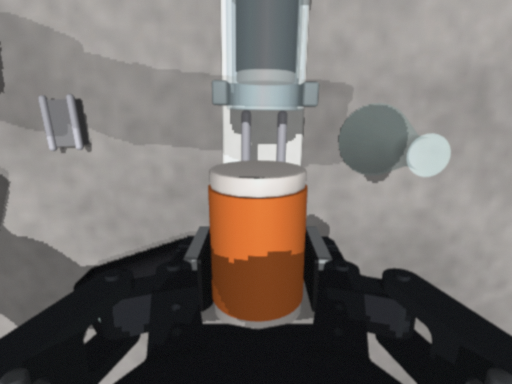

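```bash
python3 - <<'E'
from h import *
import pickle
c=pickle.load(open("c2.p","rb"));im=cv2.imread("pics/w2.png");g=cv2.cvtColor(im,cv2.COLOR_BGR2GRAY)
for r in(115,125,135,145,155):print(r,g[r,238:292].tolist())
for r in(20,40,60):print(r,g[r,226:312].tolist())
hs=cv2.cvtColor(im,cv2.COLOR_BGR2HSV);m=cv2.inRange(hs,*RNG["o"])
for r in(195,210,225,280,290,300):
    x=np.where(m[r])[0];a,b=x.min(),x.max();print(r,a,b,onz(c,(a+b)/2,r,225).round(1),onz(c,(a+b)/2,r,225+22).round(1))
print("cap",onz(c,258,163,225+22),onz(c,258,188,225+22))
for u,z in(((264.5,120),97),((263.5,157),97),((264.5,82),120+30),((264.5,106),150)):print(u,onz(c,*u,z).round(1))
E
```

```text
115 [120, 119, 112, 97, 88, 89, 93, 95, 98, 96, 91, 88, 91, 108, 119, 122, 122, 121, 120, 121, 123, 123, 122, 124, 123, 124, 124, 124, 124, 125, 126, 125, 126, 124, 124, 124, 124, 123, 119, 104, 86, 86, 90, 93, 97, 95, 92, 90, 93, 107, 120, 126, 123, 124]
125 [120, 121, 118, 122, 144, 163, 172, 178, 177, 168, 151, 124, 102, 111, 119, 121, 120, 120, 119, 119, 120, 121, 121, 122, 121, 123, 123, 121, 122, 122, 123, 122, 123, 124, 123, 123, 123, 123, 115, 97, 91, 119, 157, 173, 175, 169, 157, 141, 122, 120, 123, 124, 126, 125]
135 [219, 217, 202, 166, 153, 162, 172, 177, 176, 168, 154, 137, 120, 118, 120, 122, 122, 122, 122, 123, 122, 123, 123, 123, 122, 122, 122, 124, 123, 124, 123, 123, 123, 124, 125, 126, 125, 124, 122, 124, 143, 161, 172, 178, 178, 169, 157, 138, 122, 122, 123, 124, 124, 124]
145 [220, 219, 204, 168, 154, 165, 173, 176, 174, 167, 153, 136, 125, 129, 123, 122, 120, 122, 125, 154, 198, 216, 219, 219, 220, 220, 220, 220, 219, 220, 220, 221, 222, 221, 222, 221, 221, 213, 184, 147, 151, 166, 174, 177, 174, 163, 153, 156, 193, 222, 227, 226, 226, 225]
155 [220, 218, 203, 1
[... 1383 characters left out ...]
 97, 97, 94, 95, 92, 92, 88, 88, 101, 126, 150, 169, 181, 198, 214, 215, 211, 203, 192, 178, 160, 155, 154, 155, 155]
195 209 306 [ 634.6 -179.8  225. ] [ 634.4 -173.6  247. ]
210 209 305 [ 634.7 -186.9  225. ] [ 634.4 -179.5  247. ]
225 210 305 [ 635.2 -194.2  225. ] [ 634.9 -185.6  247. ]
280 212 302 [ 636.1 -222.6  225. ] [ 635.7 -209.3  247. ]
290 213 302 [ 636.6 -228.1  225. ] [ 636.  -213.9  247. ]
300 214 301 [ 636.8 -233.7  225. ] [ 636.2 -218.6  247. ]
cap [ 634.07917861 -161.43278902  247.        ] [ 634.46866778 -170.85162012  247.        ]
(264.5, 120) [ 639.  -151.7   97. ]
(263.5, 157) [ 639.6 -182.4   97. ]
(264.5, 82) [ 636.8 -126.   150. ]
(264.5, 106) [ 637.5 -140.8  150. ]
```

Call:
apply_moves --increments '[{"tx":0.0035,"ty":0,"tz":-0.02,"rx":0,"ry":0,"rz":-0.05,"claw":0.03},{"tx":0.0035,"ty":0,"tz":-0.045,"rx":0,"ry":0,"rz":-0.05,"claw":0.03},{"tx":0.0035,"ty":0,"tz":-0.07,"rx":0,"ry":0,"rz":-0.05,"claw":0.03},{"tx":0.0035,"ty":0,"tz":-0.085,"rx":0,"ry":0,"rz":-0.05,"claw":0.03},{"tx":0.0035,"ty":0,"tz":-0.085,"rx":0,"ry":0,"rz":-0.05,"claw":0.03},{"tx":0.0035,"ty":0,"tz":-0.085,"rx":0,"ry":0,"rz":-0.05,"claw":0.03}]'

```text
clock: 7.5
eef_pos: [640.9, -207.6, 109.3]
tool_rot: [3.141, 0.0, 1.607]
force: [-0.0, -0.5, -1.4]
width: 41.7
```

```bash
python3 - <<'E'
from h import *
import pickle
print(read_state()["eef_pos"]);c=calibration("wrist");a=save("wrist","pics/w3.png")[:,:,::-1];pickle.dump(c,open("c3.p","wb"))
b=save("top","pics/t3.png")[:,:,::-1]
cv2.imwrite("pics/m3.png",np.hstack([cv2.resize(a[90:340,130:390],(400,385)),cv2.resize(b[110:210,280:384],(400,385),interpolation=cv2.INTER_CUBIC)]))
E
```

```text
[ 640.86446605 -207.6413691   109.3273893 ]
```

View pics/m3.png

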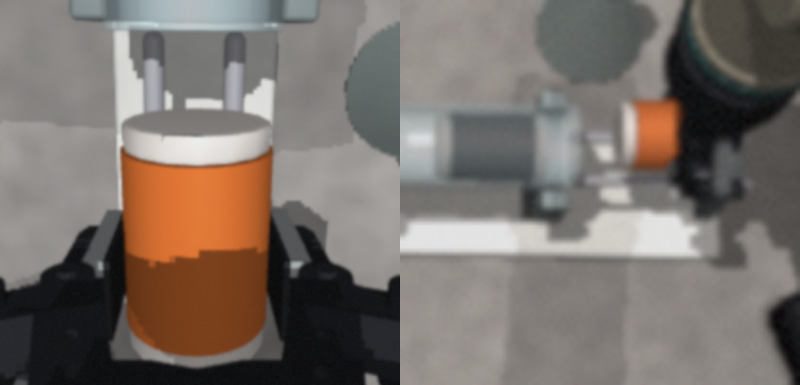

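```bash
python3 - <<'E'
from h import *
import pickle
c=pickle.load(open("c3.p","rb"));s=260/400
P=lambda u,v,z:onz(c,130+u*s-.2,90+v*s-.2,z).round(1)
print(P(193.5,50,97),P(193,95,97),"cap",P(197,130,141.5),P(197,120,141.5),"rear",P((130+265)/2,325,141.5),"coll",P((70+320)/2,15,120),"flask", onz(calibration("top"),445,0,0)[0])
print(read_state()["eef_pos"])
E
```

```text
[ 638.3 -150.3   97. ] [ 638.6 -166.9   97. ] cap [ 640.1 -170.7  141.5] [ 640.  -167.8  141.5] rear [ 642.6 -234.9  141.5] coll [ 638.4 -138.5  120. ] flask 1161.477349042194
[ 641.71467858 -207.72229468  110.253215  ]
```

Call:
apply_moves --increments '[{"tx":-0.0015,"ty":0,"tz":-0.005,"rx":0,"ry":0,"rz":-0.06,"claw":0.03},{"tx":-0.0015,"ty":0,"tz":-0.01,"rx":0,"ry":0,"rz":-0.06,"claw":0.03},{"tx":-0.0015,"ty":0,"tz":-0.015,"rx":0,"ry":0,"rz":-0.06,"claw":0.03},{"tx":-0.0015,"ty":0,"tz":-0.02,"rx":0,"ry":0,"rz":-0.06,"claw":0.03},{"tx":-0.0015,"ty":0,"tz":-0.021,"rx":0,"ry":0,"rz":-0.06,"claw":0.03},{"tx":-0.0015,"ty":0,"tz":-0.021,"rx":0,"ry":0,"rz":-0.06,"claw":0.03}]'

```text
clock: 8.2
eef_pos: [638.9, -207.4, 87.2]
tool_rot: [-3.141, -0.0, 1.602]
force: [0.0, 0.2, -1.0]
width: 42.2
```

Call:
apply_moves --increments '[{"tx":0,"ty":0,"tz":-0.001,"rx":0,"ry":0,"rz":0,"claw":0.03},{"tx":0,"ty":0,"tz":-0.001,"rx":0,"ry":0,"rz":0,"claw":0.05},{"tx":0,"ty":0,"tz":-0.001,"rx":0,"ry":0,"rz":0,"claw":0.06},{"tx":0,"ty":0,"tz":-0.001,"rx":0,"ry":0,"rz":0,"claw":0.07},{"tx":0,"ty":0,"tz":-0.001,"rx":0,"ry":0,"rz":0,"claw":0.07},{"tx":0,"ty":0,"tz":-0.001,"rx":0,"ry":0,"rz":0,"claw":0.07},{"tx":0,"ty":0,"tz":0.02,"rx":0,"ry":0,"rz":0,"claw":0.07},{"tx":0,"ty":0,"tz":0.05,"rx":0,"ry":0,"rz":0,"claw":0.07},{"tx":0,"ty":0,"tz":0.09,"rx":0,"ry":0,"rz":0,"claw":0.05},{"tx":0,"ty":-0.03,"tz":0.11,"rx":0,"ry":0,"rz":0,"claw":0.0},{"tx":0.001,"ty":-0.07,"tz":0.11,"rx":0,"ry":0,"rz":0,"claw":0.0},{"tx":0.0015,"ty":-0.08,"tz":0.11,"rx":0,"ry":0,"rz":0,"claw":0.0}]'

```text
clock: 9.4
eef_pos: [639.7, -294.7, 198.5]
tool_rot: [3.141, 0.006, 1.595]
force: [-0.4, -0.5, -0.8]
width: 11.5
```

Call:
apply_moves --increments '[{"tx":0,"ty":0,"tz":0,"rx":0,"ry":0,"rz":0,"claw":0},{"tx":0,"ty":0,"tz":0,"rx":0,"ry":0,"rz":0,"claw":0},{"tx":0,"ty":0,"tz":0,"rx":0,"ry":0,"rz":0,"claw":0}]'

```text
clock: 9.7
eef_pos: [640.9, -284.9, 197.3]
tool_rot: [-3.141, -0.002, 1.605]
force: [1.0, 0.5, 0.0]
width: 0.1
```

```bash
python3 - <<'E'
from h import *
import pickle
print(read_state()["eef_pos"],read_state()["width"]);c=calibration("wrist");a=save("wrist","pics/w4.png");pickle.dump(c,open("c4.p","wb"))
E
```

```text
[ 640.9403102  -284.93248143  197.32438585] 0.11982276736138486
```

View pics/w4.png

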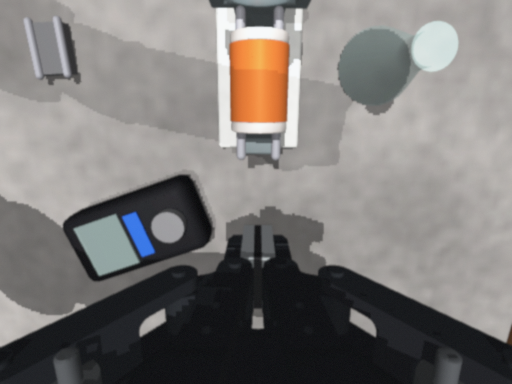

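Orange lies centrally on the rails, at px (231–289, 30–133), and the fingers are lined up behind it.

Call:
apply_moves --increments '[{"tx":0,"ty":0,"tz":-0.04,"rx":0,"ry":0,"rz":0,"claw":0},{"tx":0,"ty":0,"tz":-0.075,"rx":0,"ry":0,"rz":0,"claw":0},{"tx":0,"ty":0,"tz":-0.088,"rx":0,"ry":0,"rz":0,"claw":0},{"tx":0,"ty":0,"tz":-0.088,"rx":0,"ry":0,"rz":0,"claw":0},{"tx":0,"ty":0.015,"tz":-0.088,"rx":0,"ry":0,"rz":0,"claw":0},{"tx":-0.001,"ty":0.025,"tz":-0.088,"rx":0,"ry":0,"rz":0,"claw":0},{"tx":-0.001,"ty":0.032,"tz":-0.088,"rx":0,"ry":0,"rz":0,"claw":0},{"tx":-0.001,"ty":0.039,"tz":-0.088,"rx":0,"ry":0,"rz":0,"claw":0},{"tx":-0.001,"ty":0.046,"tz":-0.088,"rx":0,"ry":0,"rz":0,"claw":0},{"tx":-0.002,"ty":0.053,"tz":-0.088,"rx":0,"ry":0,"rz":0,"claw":0},{"tx":-0.002,"ty":0.06,"tz":-0.088,"rx":0,"ry":0,"rz":0,"claw":0}]'

```text
clock: 10.85
eef_pos: [638.7, -227.9, 110.0]
tool_rot: [3.141, 0.001, 1.601]
force: [-0.1, -2.6, 2.2]
width: 0.2
```

Call:
apply_moves --increments '[{"tx":0,"ty":0.007,"tz":0,"rx":0,"ry":0,"rz":0,"claw":0},{"tx":-0.0005,"ty":0.014,"tz":0,"rx":0,"ry":0,"rz":0,"claw":0},{"tx":-0.0005,"ty":0.021,"tz":0,"rx":0,"ry":0,"rz":0,"claw":0},{"tx":-0.001,"ty":0.028,"tz":0,"rx":0,"ry":0,"rz":0,"claw":0},{"tx":-0.001,"ty":0.035,"tz":0,"rx":0,"ry":0,"rz":0,"claw":0},{"tx":-0.0015,"ty":0.042,"tz":0,"rx":0,"ry":0,"rz":0,"claw":0},{"tx":-0.0015,"ty":0.047,"tz":0,"rx":0,"ry":0,"rz":0,"claw":0},{"tx":-0.0015,"ty":0.047,"tz":0,"rx":0,"ry":0,"rz":0,"claw":0}]'

```text
clock: 11.65
eef_pos: [636.9, -178.4, 109.4]
tool_rot: [-3.141, -0.002, 1.604]
force: [-0.3, -0.4, 0.1]
width: -0.4
```

Call:
apply_moves --increments '[{"tx":0,"ty":0.007,"tz":0,"rx":0,"ry":0,"rz":0,"claw":0},{"tx":-0.0005,"ty":0.014,"tz":0,"rx":0,"ry":0,"rz":0,"claw":0},{"tx":-0.0005,"ty":0.021,"tz":0,"rx":0,"ry":0,"rz":0,"claw":0},{"tx":-0.0005,"ty":0.024,"tz":0,"rx":0,"ry":0,"rz":0,"claw":0},{"tx":-0.0005,"ty":0.024,"tz":0,"rx":0,"ry":0,"rz":0,"claw":0},{"tx":-0.0005,"ty":0.01,"tz":0,"rx":0,"ry":0,"rz":0,"claw":0},{"tx":0,"ty":-0.03,"tz":0.03,"rx":0,"ry":0,"rz":0,"claw":0},{"tx":0,"ty":-0.03,"tz":0.08,"rx":0,"ry":0,"rz":0,"claw":0},{"tx":0,"ty":-0.03,"tz":0.12,"rx":0,"ry":0,"rz":0,"claw":0},{"tx":0,"ty":-0.03,"tz":0.14,"rx":0,"ry":0,"rz":0,"claw":0},{"tx":0,"ty":-0.03,"tz":0.14,"rx":0,"ry":0,"rz":0,"claw":0}]'

```text
clock: 12.75
eef_pos: [639.3, -212.3, 253.8]
tool_rot: [3.134, 0.002, 1.6]
force: [-0.2, -0.7, 0.1]
width: -0.1
```

```bash
python3 - <<'E'
from h import *
import pickle
print(read_state()["eef_pos"],read_state()["tool_rot"]);c=calibration("wrist");a=save("wrist","pics/w5.png")[:,:,::-1];pickle.dump(c,open("c5.p","wb"))
b=save("top","pics/t5.png")[:,:,::-1]
cv2.imwrite("pics/m5.png",np.hstack([a[:300,120:420],cv2.resize(b[100:260,200:400],(400,300),interpolation=cv2.INTER_CUBIC)]))
print(cart("pics/t5.png",calibration("top"),"g",(442,21)))
E
```

```text
[ 639.26912907 -212.31343096  253.79690148] [3.13427776e+00 2.23778888e-03 1.60012692e+00]
(np.float64(1.142911938867457), array([441.5,  22. ]), array([38.9, 46.7]), np.float32(2.5))
```

View pics/m5.png

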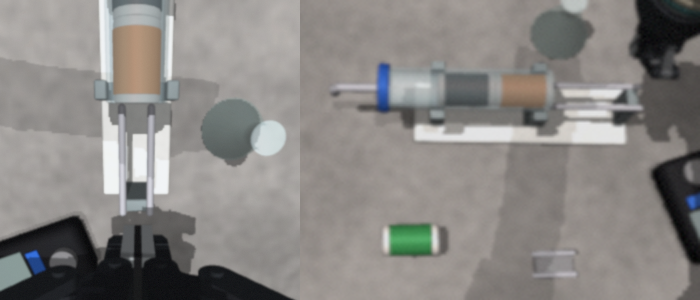

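Orange is wholly inside behind black. Green is unmoved at about (442, 22).

Call:
apply_moves --increments '[{"tx":-0.03,"ty":0.03,"tz":0,"rx":0,"ry":0,"rz":0,"claw":0},{"tx":-0.06,"ty":0.062,"tz":0,"rx":0,"ry":0,"rz":0,"claw":0.03},{"tx":-0.09,"ty":0.095,"tz":0,"rx":0,"ry":0,"rz":0,"claw":0.085},{"tx":-0.12,"ty":0.128,"tz":0,"rx":0,"ry":0,"rz":0,"claw":0.085},{"tx":-0.15,"ty":0.16,"tz":0,"rx":0,"ry":0,"rz":0,"claw":0.085},{"tx":-0.18,"ty":0.19,"tz":-0.02,"rx":0,"ry":0,"rz":0,"claw":0.085},{"tx":-0.195,"ty":0.208,"tz":-0.03,"rx":0,"ry":0,"rz":0,"claw":0.085},{"tx":-0.195,"ty":0.208,"tz":-0.03,"rx":0,"ry":0,"rz":0,"claw":0.085},{"tx":-0.195,"ty":0.208,"tz":-0.03,"rx":0,"ry":0,"rz":0,"claw":0.085}]'

```text
clock: 13.75
eef_pos: [441.7, -3.0, 218.8]
tool_rot: [-3.14, 0.0, 1.602]
force: [0.9, -0.1, -0.5]
width: 85.1
```

```bash
python3 - <<'E'
from h import *
s=read_state();print(s["eef_pos"],s["tool_rot"]);c=calibration("wrist");save("wrist","pics/w6.png")
print(cart("pics/w6.png",c,"g",(442,21)))
E
```

```text
[441.66305744  -2.97806167 218.77243744] [-3.13975188e+00  9.30314548e-05  1.60245510e+00]
(np.float64(0.8397731950369187), array([442.7,  20.6]), array([42. , 55.8]), np.float32(3.8))
```

Call:
apply_moves --increments '[{"tx":0.0005,"ty":0.024,"tz":-0.04,"rx":0,"ry":0,"rz":0.25,"claw":0.085},{"tx":0.0005,"ty":0.024,"tz":-0.085,"rx":0,"ry":0,"rz":0.25,"claw":0.085},{"tx":0.0005,"ty":0.024,"tz":-0.13,"rx":0,"ry":0,"rz":0.25,"claw":0.085},{"tx":0.0005,"ty":0.024,"tz":-0.17,"rx":0,"ry":0,"rz":0.25,"claw":0.085},{"tx":0.0005,"ty":0.024,"tz":-0.195,"rx":0,"ry":0,"rz":0.25,"claw":0.085},{"tx":0.0005,"ty":0.024,"tz":-0.208,"rx":0,"ry":0,"rz":0.25,"claw":0.085},{"tx":0.0005,"ty":0.024,"tz":-0.214,"rx":0,"ry":0,"rz":0.25,"claw":0.085},{"tx":0.0005,"ty":0.024,"tz":-0.214,"rx":0,"ry":0,"rz":0.25,"claw":0.085}]'

```text
clock: 14.6
eef_pos: [443.0, 20.4, 4.2]
tool_rot: [-3.14, 0.001, 1.622]
force: [-0.5, -0.3, 0.2]
width: 85.0
```

Call:
apply_moves --increments '[{"tx":0,"ty":0,"tz":0,"rx":0,"ry":0,"rz":0,"claw":0.03},{"tx":0,"ty":0,"tz":0,"rx":0,"ry":0,"rz":0,"claw":0.03},{"tx":0,"ty":0,"tz":0,"rx":0,"ry":0,"rz":0,"claw":0.03},{"tx":0,"ty":0,"tz":0,"rx":0,"ry":0,"rz":0,"claw":0.03},{"tx":0,"ty":0,"tz":0,"rx":0,"ry":0,"rz":0,"claw":0.03},{"tx":0,"ty":0,"tz":0,"rx":0,"ry":0,"rz":0,"claw":0.03},{"tx":0,"ty":0,"tz":0,"rx":0,"ry":0,"rz":0,"claw":0.03},{"tx":0,"ty":0,"tz":0,"rx":0,"ry":0,"rz":0,"claw":0.03}]'

```text
clock: 15.4
eef_pos: [443.0, 21.1, 6.5]
tool_rot: [3.14, 0.001, 1.624]
force: [-0.6, -0.5, 5.2]
width: 42.0
```

Call:
apply_moves --increments '[{"tx":0,"ty":0,"tz":0.04,"rx":0,"ry":0,"rz":0,"claw":0.03},{"tx":0,"ty":0,"tz":0.085,"rx":0,"ry":0,"rz":0,"claw":0.03},{"tx":0,"ty":0,"tz":0.13,"rx":0,"ry":0,"rz":0,"claw":0.03},{"tx":0,"ty":-0.02,"tz":0.17,"rx":0,"ry":0,"rz":0,"claw":0.03},{"tx":0.01,"ty":-0.05,"tz":0.19,"rx":0,"ry":0,"rz":0,"claw":0.03},{"tx":0.03,"ty":-0.09,"tz":0.19,"rx":0,"ry":0,"rz":-0.25,"claw":0.03},{"tx":0.06,"ty":-0.12,"tz":0.19,"rx":0,"ry":0,"rz":-0.25,"claw":0.03},{"tx":0.09,"ty":-0.15,"tz":0.19,"rx":0,"ry":0,"rz":-0.25,"claw":0.03},{"tx":0.12,"ty":-0.18,"tz":0.19,"rx":0,"ry":0,"rz":-0.25,"claw":0.03},{"tx":0.155,"ty":-0.21,"tz":0.19,"rx":0,"ry":0,"rz":-0.25,"claw":0.03},{"tx":0.185,"ty":-0.228,"tz":0.19,"rx":0,"ry":0,"rz":-0.25,"claw":0.03},{"tx":0.197,"ty":-0.228,"tz":0.19,"rx":0,"ry":0,"rz":-0.25,"claw":0.03}]'

```text
clock: 16.6
eef_pos: [641.2, -211.3, 194.9]
tool_rot: [3.141, 0.002, 1.597]
force: [-0.7, 0.3, -2.4]
width: 41.4
```

Call:
apply_moves --increments '[{"tx":0,"ty":0,"tz":-0.03,"rx":0,"ry":0,"rz":0,"claw":0.03},{"tx":0,"ty":0,"tz":-0.06,"rx":0,"ry":0,"rz":0,"claw":0.03},{"tx":0,"ty":0,"tz":-0.08,"rx":0,"ry":0,"rz":0,"claw":0.03},{"tx":0,"ty":0,"tz":-0.085,"rx":0,"ry":0,"rz":0,"claw":0.03},{"tx":0,"ty":0,"tz":-0.085,"rx":0,"ry":0,"rz":0,"claw":0.03},{"tx":0,"ty":0,"tz":-0.085,"rx":0,"ry":0,"rz":0,"claw":0.03}]'

```text
clock: 17.2
eef_pos: [640.5, -206.7, 112.0]
tool_rot: [3.14, 0.0, 1.602]
force: [0.0, 0.4, -0.5]
width: 41.8
```

```bash
python3 - <<'E'
from h import *
s=read_state();print(s["eef_pos"],s["tool_rot"],s["width"]);c=calibration("wrist");im=save("wrist","pics/w7.png")[:,:,::-1]
hs=cv2.cvtColor(np.ascontiguousarray(im),cv2.COLOR_BGR2HSV);m=cv2.inRange(hs,*RNG["g"]);g=cv2.cvtColor(np.ascontiguousarray(im),cv2.COLOR_BGR2GRAY)
ys=np.where(m.any(1))[0];print(ys.min(),ys.max())
za=s["eef_pos"][2]+32
for r in range(ys.min()+5,ys.max(),25):
    x=np.where(m[r])[0];print(r,x.min(),x.max(),onz(c,(x.min()+x.max())/2,r,za).round(1))
for r in(125,140,150):print(r,g[r,215:295].tolist())
E
```

```text
[ 640.540883   -206.65370266  111.98320553] [3.13952059e+00 4.01740040e-04 1.60185445e+00] 41.82040938369364
194 324
199 210 304 [ 639.9 -181.2  144. ]
224 211 303 [ 640.3 -193.2  144. ]
249 212 303 [ 640.9 -205.9  144. ]
274 213 302 [ 641.3 -219.1  144. ]
299 215 300 [ 641.7 -232.9  144. ]
125 [120, 117, 118, 119, 121, 120, 120, 111, 93, 86, 90, 92, 95, 97, 98, 100, 97, 96, 91, 88, 85, 90, 107, 117, 120, 120, 119, 118, 120, 120, 119, 119, 118, 119, 119, 120, 120, 120, 121, 122, 123, 123, 124, 123, 123, 124, 124, 123, 123, 124, 124, 124, 124, 125, 124, 124, 124, 122, 121, 111, 88, 80, 86, 89, 94, 95, 99, 100, 100, 96, 92, 89, 90, 99, 118, 123, 124, 122, 124, 123]
140 [220, 220, 218, 196, 145, 121, 119, 117, 120, 140, 157, 169, 174, 178, 181, 180, 176, 166, 157, 144, 129, 114, 113, 119, 120, 121, 121, 120, 121, 121, 121, 120, 121, 121, 122, 122, 122, 121, 123, 123, 123, 123, 123, 123, 122, 122, 122, 123, 122, 123, 123, 123, 124, 123, 125, 124, 125, 125, 119, 115, 121, 140, 155, 167, 173, 178, 183, 181, 175, 168, 157, 146, 130, 119, 121, 122, 123, 122, 123, 123]
150 [221, 221, 222, 222, 222, 222, 222, 212, 180, 151, 156, 168, 174, 177, 179, 180, 177, 167, 159, 147, 133, 133, 169, 200, 182, 141, 123, 122, 122, 122, 122, 122, 123, 121, 122, 122, 122, 122, 121, 121, 121, 121, 120, 121, 120, 121, 121, 122, 123, 123, 123, 124, 124, 124, 123, 123, 122, 122, 118, 116, 126, 142, 159, 170, 174, 179, 181, 179, 173, 165, 156, 142, 126, 120, 132, 146, 149, 152, 176, 213]
```

Call:
apply_moves --increments '[{"tx":-0.0013,"ty":0,"tz":-0.008,"rx":0,"ry":0,"rz":0,"claw":0.03},{"tx":-0.0013,"ty":0,"tz":-0.015,"rx":0,"ry":0,"rz":0,"claw":0.03},{"tx":-0.0013,"ty":0,"tz":-0.021,"rx":0,"ry":0,"rz":0,"claw":0.03},{"tx":-0.0013,"ty":0,"tz":-0.023,"rx":0,"ry":0,"rz":0,"claw":0.03},{"tx":-0.0013,"ty":0,"tz":-0.023,"rx":0,"ry":0,"rz":0,"claw":0.03}]'

```text
clock: 17.75
eef_pos: [639.1, -206.7, 88.5]
tool_rot: [3.14, 0.001, 1.602]
force: [-0.9, 0.3, 4.6]
width: 42.1
```

Call:
apply_moves --increments '[{"tx":0,"ty":0,"tz":0,"rx":0,"ry":0,"rz":0,"claw":0.05},{"tx":0,"ty":0,"tz":0,"rx":0,"ry":0,"rz":0,"claw":0.06},{"tx":0,"ty":0,"tz":0,"rx":0,"ry":0,"rz":0,"claw":0.07},{"tx":0,"ty":0,"tz":0,"rx":0,"ry":0,"rz":0,"claw":0.07},{"tx":0,"ty":0,"tz":0,"rx":0,"ry":0,"rz":0,"claw":0.07},{"tx":0,"ty":0,"tz":0.02,"rx":0,"ry":0,"rz":0,"claw":0.07},{"tx":0,"ty":0,"tz":0.05,"rx":0,"ry":0,"rz":0,"claw":0.07},{"tx":0,"ty":0,"tz":0.09,"rx":0,"ry":0,"rz":0,"claw":0.05},{"tx":0,"ty":-0.03,"tz":0.11,"rx":0,"ry":0,"rz":0,"claw":0.0},{"tx":0.001,"ty":-0.07,"tz":0.11,"rx":0,"ry":0,"rz":0,"claw":0.0},{"tx":0.0015,"ty":-0.08,"tz":0.11,"rx":0,"ry":0,"rz":0,"claw":0.0},{"tx":0.0015,"ty":-0.08,"tz":0.11,"rx":0,"ry":0,"rz":0,"claw":0.0}]'

```text
clock: 18.95
eef_pos: [638.8, -289.7, 197.0]
tool_rot: [-3.141, 0.001, 1.597]
force: [0.4, 0.9, -0.6]
width: 0.0
```

```bash
python3 - <<'E'
from h import *
s=read_state();print(s["eef_pos"],s["tool_rot"],s["width"]);c=calibration("wrist");save("wrist","pics/w8.png");print(cart("pics/w8.png",c,"g",(639,-207),118.5))
E
```

```text
[ 638.84999111 -289.72228228  196.95351273] [-3.14064174e+00  1.10917452e-03  1.59735365e+00] 0.025733687214745563
(np.float64(4.56059773026728), array([ 639.8, -202.5]), array([42.5, 57.6]), np.float32(1.9))
```

Call:
apply_moves --increments '[{"tx":0,"ty":0,"tz":-0.04,"rx":0,"ry":0,"rz":0,"claw":0},{"tx":0,"ty":0,"tz":-0.075,"rx":0,"ry":0,"rz":0,"claw":0},{"tx":0,"ty":0,"tz":-0.088,"rx":0,"ry":0,"rz":0,"claw":0},{"tx":0,"ty":0,"tz":-0.088,"rx":0,"ry":0,"rz":0,"claw":0},{"tx":0,"ty":0.015,"tz":-0.088,"rx":0,"ry":0,"rz":0,"claw":0},{"tx":0,"ty":0.025,"tz":-0.088,"rx":0,"ry":0,"rz":0,"claw":0},{"tx":-0.001,"ty":0.032,"tz":-0.088,"rx":0,"ry":0,"rz":0,"claw":0},{"tx":-0.001,"ty":0.039,"tz":-0.088,"rx":0,"ry":0,"rz":0,"claw":0},{"tx":-0.001,"ty":0.046,"tz":-0.088,"rx":0,"ry":0,"rz":0,"claw":0},{"tx":-0.002,"ty":0.053,"tz":-0.088,"rx":0,"ry":0,"rz":0,"claw":0},{"tx":-0.002,"ty":0.06,"tz":-0.088,"rx":0,"ry":0,"rz":0,"claw":0}]'

```text
clock: 20.1
eef_pos: [637.7, -226.6, 109.8]
tool_rot: [3.142, 0.001, 1.601]
force: [-0.9, -2.5, 2.3]
width: 0.3
```

Call:
apply_moves --increments '[{"tx":0,"ty":0.007,"tz":0,"rx":0,"ry":0,"rz":0,"claw":0},{"tx":-0.0005,"ty":0.014,"tz":0,"rx":0,"ry":0,"rz":0,"claw":0},{"tx":-0.0005,"ty":0.021,"tz":0,"rx":0,"ry":0,"rz":0,"claw":0},{"tx":-0.001,"ty":0.028,"tz":0,"rx":0,"ry":0,"rz":0,"claw":0},{"tx":-0.001,"ty":0.035,"tz":0,"rx":0,"ry":0,"rz":0,"claw":0},{"tx":-0.0015,"ty":0.042,"tz":0,"rx":0,"ry":0,"rz":0,"claw":0},{"tx":-0.0015,"ty":0.047,"tz":0,"rx":0,"ry":0,"rz":0,"claw":0},{"tx":-0.0015,"ty":0.047,"tz":0,"rx":0,"ry":0,"rz":0,"claw":0}]'

```text
clock: 20.9
eef_pos: [636.2, -177.6, 109.5]
tool_rot: [-3.141, -0.002, 1.603]
force: [-0.3, -1.0, 1.1]
width: 0.0
```

Now I'll push in small steps until the force rises.

Call:
apply_moves --increments '[{"tx":0,"ty":0.003,"tz":0,"rx":0,"ry":0,"rz":0,"claw":0},{"tx":0,"ty":0.005,"tz":0,"rx":0,"ry":0,"rz":0,"claw":0},{"tx":0,"ty":0.007,"tz":0,"rx":0,"ry":0,"rz":0,"claw":0},{"tx":0,"ty":0.009,"tz":0,"rx":0,"ry":0,"rz":0,"claw":0}]'

```text
clock: 21.3
eef_pos: [636.1, -170.6, 109.5]
tool_rot: [-3.141, -0.0, 1.602]
force: [-0.4, -4.3, 1.3]
width: -0.4
```

Call:
apply_moves --increments '[{"tx":0,"ty":0.001,"tz":0,"rx":0,"ry":0,"rz":0,"claw":0},{"tx":0,"ty":0.002,"tz":0,"rx":0,"ry":0,"rz":0,"claw":0},{"tx":0,"ty":0.003,"tz":0,"rx":0,"ry":0,"rz":0,"claw":0}]'

```text
clock: 21.6
eef_pos: [636.1, -167.4, 109.4]
tool_rot: [-3.141, -0.0, 1.602]
force: [-1.4, -3.9, 1.9]
width: 0.0
```

Call:
apply_moves --increments '[{"tx":0,"ty":0.001,"tz":0,"rx":0,"ry":0,"rz":0,"claw":0},{"tx":0,"ty":0.002,"tz":0,"rx":0,"ry":0,"rz":0,"claw":0},{"tx":0,"ty":0.003,"tz":0,"rx":0,"ry":0,"rz":0,"claw":0}]'

```text
clock: 21.9
eef_pos: [636.1, -166.7, 109.5]
tool_rot: [-3.141, 0.003, 1.601]
force: [0.4, -7.8, 0.9]
width: 0.1
```

Call:
apply_moves --increments '[{"tx":0,"ty":0.001,"tz":0,"rx":0,"ry":0,"rz":0,"claw":0},{"tx":0,"ty":0.002,"tz":0,"rx":0,"ry":0,"rz":0,"claw":0}]'

```text
clock: 22.1
eef_pos: [636.1, -166.6, 109.6]
tool_rot: [-3.141, 0.005, 1.6]
force: [-0.7, -11.1, 0.8]
width: 0.3
```

Position is stalled at y −166.6 while force climbs past 11 N, so the row is home. I'll press once more, back off and check.

Call:
apply_moves --increments '[{"tx":0,"ty":0.002,"tz":0,"rx":0,"ry":0,"rz":0,"claw":0},{"tx":0,"ty":0.003,"tz":0,"rx":0,"ry":0,"rz":0,"claw":0}]'

```text
clock: 22.3
eef_pos: [636.1, -166.6, 109.7]
tool_rot: [-3.141, 0.009, 1.598]
force: [0.8, -14.9, 1.3]
width: -0.0
```

Call:
apply_moves --increments '[{"tx":0,"ty":-0.01,"tz":0,"rx":0,"ry":0,"rz":0,"claw":0},{"tx":0,"ty":-0.03,"tz":0,"rx":0,"ry":0,"rz":0,"claw":0},{"tx":0,"ty":-0.045,"tz":0.02,"rx":0,"ry":0,"rz":0,"claw":0},{"tx":0,"ty":-0.045,"tz":0.06,"rx":0,"ry":0,"rz":0,"claw":0},{"tx":0,"ty":-0.045,"tz":0.11,"rx":0,"ry":0,"rz":0,"claw":0},{"tx":0,"ty":-0.045,"tz":0.14,"rx":0,"ry":0,"rz":0,"claw":0},{"tx":-0.03,"ty":-0.045,"tz":0.14,"rx":0,"ry":0,"rz":0,"claw":0}]'

```text
clock: 23.0
eef_pos: [612.8, -201.0, 254.7]
tool_rot: [3.128, -0.002, 1.605]
force: [-0.5, 0.5, 0.4]
width: 0.3
```

```bash
python3 - <<'E'
from h import *
print(read_state()["eef_pos"])
b=save("top","pics/t9.png")[:,:,::-1];a=save("scene","pics/s9.png")[:,:,::-1]
cv2.imwrite("pics/m9.png",np.hstack([cv2.resize(b[100:240,100:380],(560,280),interpolation=cv2.INTER_CUBIC),cv2.resize(a[150:250,150:235],(238,280),interpolation=cv2.INTER_CUBIC)]))
E
```

```text
[ 612.78486662 -200.99100111  254.68895671]
```

View pics/m9.png

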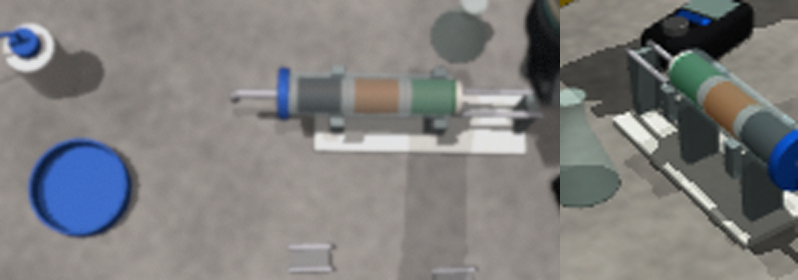

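The row sits home: black, orange, green without gaps, with the green's cap just outside the mouth. The dish is at top px (140,193) and is the only thing left to move.

```bash
python3 - <<'E'
from h import *
s=read_state();print(s["qpos"].round(3),s["eef_pos"],s["tool_rot"])
c=calibration("top");hs=cv2.cvtColor(cv2.imread("pics/t9.png"),cv2.COLOR_BGR2HSV);m=cv2.inRange(hs,(100,150,50),(125,255,255))
m[:,:100]=0;m[:150]=0;m[:,200:]=0
k=max(cv2.findContours(m,cv2.RETR_EXTERNAL,cv2.CHAIN_APPROX_NONE)[0],key=cv2.contourArea)
q=np.array([onz(c,*p,35)[:2] for p in k[:,0]],np.float32);print(cv2.minEnclosingCircle(q),cv2.fitEllipse(q))
print("bottle cap",onz(c,112,121,185),"tray",onz(c,72,160,40),onz(c,47,220,40),"spout",onz(c,217,148.7,110))
cs=calibration("scene");print(proj(cs,(628,126,90)),proj(cs,(628,132,120)))
E
```

```text
[ 0.607  0.621 -0.563  1.489  0.348  1.135  0.013] [ 603.91565744 -202.62626515  250.46591507] [-3.13996119e+00 -1.59339300e-03  1.60347058e+00]
((518.5772094726562, 329.10455322265625), 66.18354034423828) ((518.6725463867188, 329.6597595214844), (122.8448715209961, 130.08316040039062), 151.7861785888672)
bottle cap [660.38417445 366.83615227 185.        ] tray [600.02065986 517.51976635  40.        ] [437.20864086 559.56153944  40.        ] spout [626.65532778 125.10737484 110.        ]
[249.24635966 226.56588586] [250.6430294  218.94868815]
```

Call:
apply_moves --increments '[{"tx":-0.01,"ty":0.045,"tz":0,"rx":0,"ry":0,"rz":0,"claw":0.05},{"tx":-0.02,"ty":0.09,"tz":0,"rx":0,"ry":0,"rz":0,"claw":0.05},{"tx":-0.03,"ty":0.135,"tz":0,"rx":0,"ry":0,"rz":0,"claw":0.05},{"tx":-0.04,"ty":0.18,"tz":0,"rx":0,"ry":0,"rz":0,"claw":0.05},{"tx":-0.05,"ty":0.225,"tz":0,"rx":0,"ry":0,"rz":0,"claw":0.05},{"tx":-0.06,"ty":0.27,"tz":0,"rx":0,"ry":0,"rz":0.9,"claw":0.05},{"tx":-0.07,"ty":0.315,"tz":0,"rx":0,"ry":0,"rz":1.8,"claw":0.05},{"tx":-0.08,"ty":0.36,"tz":0,"rx":0,"ry":0,"rz":2.7,"claw":0.05},{"tx":-0.09,"ty":0.405,"tz":0,"rx":0,"ry":0,"rz":3.6,"claw":0.05},{"tx":-0.1,"ty":0.45,"tz":0,"rx":0,"ry":0,"rz":4.5,"claw":0.05},{"tx":-0.11,"ty":0.495,"tz":0,"rx":0,"ry":0,"rz":5.2,"claw":0.05},{"tx":-0.12,"ty":0.54,"tz":0,"rx":0,"ry":0,"rz":5.25,"claw":0.05}]'

```text
clock: 24.3
eef_pos: [484.4, 338.6, 249.0]
tool_rot: [-3.14, -0.003, 2.063]
force: [1.0, -0.2, 0.6]
width: 50.0
```

Call:
apply_moves --increments '[{"tx":-0.006,"ty":0.04,"tz":0,"rx":0,"ry":0,"rz":0,"claw":0.05},{"tx":-0.012,"ty":0.08,"tz":0,"rx":0,"ry":0,"rz":0,"claw":0.05},{"tx":-0.012,"ty":0.08,"tz":0,"rx":0,"ry":0,"rz":0,"claw":0.05},{"tx":-0.012,"ty":0.08,"tz":0,"rx":0,"ry":0,"rz":0,"claw":0.05}]'

```text
clock: 24.7
eef_pos: [472.3, 417.4, 248.8]
tool_rot: [-3.14, -0.002, 2.064]
force: [-0.4, -0.5, -0.3]
width: 50.1
```

Call:
apply_moves --increments '[{"tx":0,"ty":0,"tz":-0.045,"rx":0,"ry":0,"rz":0,"claw":0.05},{"tx":0,"ty":0,"tz":-0.09,"rx":0,"ry":0,"rz":0,"claw":0.05},{"tx":0,"ty":0,"tz":-0.135,"rx":0,"ry":0,"rz":0,"claw":0.05},{"tx":0,"ty":0,"tz":-0.18,"rx":0,"ry":0,"rz":0,"claw":0.05},{"tx":0,"ty":0,"tz":-0.215,"rx":0,"ry":0,"rz":0,"claw":0.05},{"tx":0,"ty":0,"tz":-0.234,"rx":0,"ry":0,"rz":0,"claw":0.05},{"tx":0,"ty":0,"tz":-0.239,"rx":0,"ry":0,"rz":0,"claw":0.05},{"tx":0,"ty":0,"tz":-0.239,"rx":0,"ry":0,"rz":0,"claw":0.05}]'

```text
clock: 25.5
eef_pos: [474.5, 414.4, 10.2]
tool_rot: [-3.14, 0.0, 2.059]
force: [0.3, 0.3, 0.3]
width: 50.1
```

Call:
apply_moves --increments '[{"tx":0.0047,"ty":-0.0088,"tz":0,"rx":0,"ry":0,"rz":0,"claw":0.05},{"tx":0.0094,"ty":-0.0176,"tz":0,"rx":0,"ry":0,"rz":0,"claw":0.05},{"tx":0.0141,"ty":-0.0265,"tz":0,"rx":0,"ry":0,"rz":0,"claw":0.05},{"tx":0.0188,"ty":-0.0353,"tz":0,"rx":0,"ry":0,"rz":0,"claw":0.05},{"tx":0.0235,"ty":-0.0441,"tz":0,"rx":0,"ry":0,"rz":0,"claw":0.05},{"tx":0.0283,"ty":-0.0529,"tz":0,"rx":0,"ry":0,"rz":0,"claw":0.05},{"tx":0.033,"ty":-0.0617,"tz":0,"rx":0,"ry":0,"rz":0,"claw":0.05},{"tx":0.0377,"ty":-0.0706,"tz":0,"rx":0,"ry":0,"rz":0,"claw":0.05},{"tx":0.0424,"ty":-0.0794,"tz":0,"rx":0,"ry":0,"rz":0,"claw":0.05},{"tx":0.0471,"ty":-0.0882,"tz":0,"rx":0,"ry":0,"rz":0,"claw":0.05}]'

```text
clock: 26.5
eef_pos: [521.8, 326.5, 10.6]
tool_rot: [-3.142, -0.0, 2.06]
force: [0.2, 0.1, 0.1]
width: 50.0
```

Call:
apply_moves --increments '[{"tx":0.0047,"ty":-0.0088,"tz":0,"rx":0,"ry":0,"rz":0,"claw":0.05},{"tx":0.0094,"ty":-0.0176,"tz":0,"rx":0,"ry":0,"rz":0,"claw":0.05},{"tx":0.0141,"ty":-0.0265,"tz":0,"rx":0,"ry":0,"rz":0,"claw":0.05},{"tx":0.0188,"ty":-0.0353,"tz":0,"rx":0,"ry":0,"rz":0,"claw":0.05},{"tx":0.0235,"ty":-0.0441,"tz":0,"rx":0,"ry":0,"rz":0,"claw":0.05},{"tx":0.0283,"ty":-0.0529,"tz":0,"rx":0,"ry":0,"rz":0,"claw":0.05},{"tx":0.033,"ty":-0.0617,"tz":0,"rx":0,"ry":0,"rz":0,"claw":0.05},{"tx":0.0377,"ty":-0.0706,"tz":0,"rx":0,"ry":0,"rz":0,"claw":0.05},{"tx":0.0424,"ty":-0.0794,"tz":0,"rx":0,"ry":0,"rz":0,"claw":0.05},{"tx":0.0471,"ty":-0.0882,"tz":0,"rx":0,"ry":0,"rz":0,"claw":0.05},{"tx":0.0471,"ty":-0.0882,"tz":0,"rx":0,"ry":0,"rz":0,"claw":0.05}]'

```text
clock: 27.6
eef_pos: [569.7, 236.6, 10.4]
tool_rot: [-3.141, 0.001, 2.057]
force: [-0.2, 0.5, -0.2]
width: 50.2
```

```bash
cat >> h.py <<'E'
def dish(im,n):
    c=calibration(n);hs=cv2.cvtColor(im,cv2.COLOR_RGB2HSV);m=cv2.inRange(hs,(100,150,50),(125,255,255))
    m[:,:90]=0;m[:132]=0;m[:,300:]=0
    k=max(cv2.findContours(m,cv2.RETR_EXTERNAL,cv2.CHAIN_APPROX_NONE)[0],key=cv2.contourArea)
    q=np.array([onz(c,*p,35)[:2] for p in k[:,0]],np.float32);return cv2.minEnclosingCircle(q),cv2.fitEllipse(q)[0]
E
python3 - <<'E'
from h import *
s=read_state();print(s["eef_pos"],s["force"])
im=save("top","pics/t10.png");print(dish(im,"top"))
E
```

```text
[569.65687363 236.60288482  10.37923802] [-0.17829354  0.45277323 -0.18515665]
(((518.5772094726562, 329.10455322265625), 66.18354034423828), (518.973388671875, 329.3069763183594))
```

No contact force was felt and the dish reads unmoved, so I'll look.

```bash
python3 - <<'E'
from h import *
s=save("scene","pics/s10.png")[:,:,::-1];t=cv2.imread("pics/t10.png")
print("proj tcp top",proj(calibration("top"),read_state()["eef_pos"]),"scene",proj(calibration("scene"),read_state()["eef_pos"]), "dish scene",proj(calibration("scene"),(519,330,20)))
cv2.imwrite("pics/m10.png",np.hstack([t[80:380,60:380],s[80:380,150:450]]))
E
```

```text
proj tcp top [177.39751815 178.45645782] scene [291.63518985 262.82483322] dish scene [329.51644346 272.4935919 ]
```

View pics/m10.png

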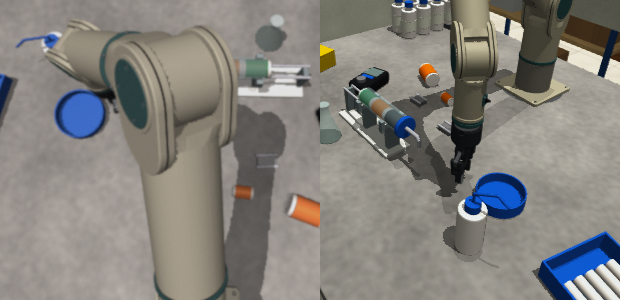

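The images show the gripper past the dish, which hasn't moved, and no force was recorded although the path crossed it. I'll test contact deliberately with a short, slow touch from this side.

Call:
apply_moves --increments '[{"tx":-0.006,"ty":0.011,"tz":0,"rx":0,"ry":0,"rz":0,"claw":0.05},{"tx":-0.012,"ty":0.022,"tz":0,"rx":0,"ry":0,"rz":0,"claw":0.05},{"tx":-0.017,"ty":0.031,"tz":0,"rx":0,"ry":0,"rz":0,"claw":0.05},{"tx":-0.021,"ty":0.04,"tz":0,"rx":0,"ry":0,"rz":0,"claw":0.05}]'

```text
clock: 28.1
eef_pos: [546.3, 281.2, 10.8]
tool_rot: [-3.142, -0.001, 2.062]
force: [0.0, -0.8, 0.9]
width: 50.0
```

```bash
python3 - <<'E'
from h import *
s=read_state();print(s["eef_pos"],s["force"],s["torque"]);c=calibration("wrist")
w=save("wrist","pics/w11.png")[:,:,::-1];t=save("scene","pics/s11.png")[:,:,::-1]
print(dish(save("top","pics/t11.png"),"top"), "tcp in wrist",proj(c,s["eef_pos"]))
cv2.imwrite("pics/m11.png",np.hstack([w[:384,:],cv2.resize(t[190:310,250:350],(280,336))[:,:] if 0 else cv2.copyMakeBorder(cv2.resize(t[190:310,250:350],(280,336)),0,48,0,0,0)]))
E
```

```text
[546.26643213 281.16731879  10.75104689] [ 0.04833946 -0.79959367  0.92516684] [ 0.06092057 -0.0708901  -0.01651353]
(((510.01904296875, 340.00360107421875), 62.778053283691406), (503.3870544433594, 349.29547119140625)) tcp in wrist [256.40123018 225.1320514 ]
```

View pics/m11.png

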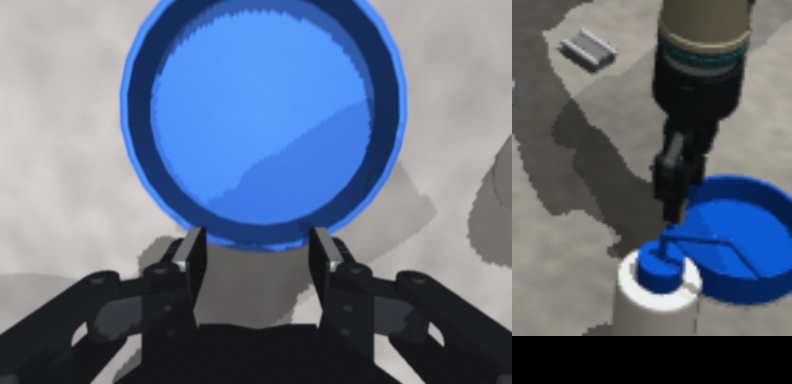

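This time the dish yielded to the touch: in the wrist view the fingers rest on its rim at (205–325, 230). So it is solid. I'll measure it, go round behind it again and check early this time.

```bash
cat >> h.py <<'E'
def dishw(f,c):
    hs=cv2.cvtColor(cv2.imread(f),cv2.COLOR_BGR2HSV);m=cv2.inRange(hs,(100,120,40),(125,255,255))
    k=max(cv2.findContours(m,cv2.RETR_EXTERNAL,cv2.CHAIN_APPROX_NONE)[0],key=cv2.contourArea)[:,0]
    k=k[(k[:,1]>2)&(k[:,1]<380)&(k[:,0]>2)&(k[:,0]<509)]
    q=np.array([onz(c,*p,33)[:2] for p in k])
    for _ in range(3):
        A=np.c_[2*q,np.ones(len(q))];x=np.linalg.lstsq(A,(q**2).sum(1),rcond=None)[0];r=np.sqrt(x[2]+x[0]**2+x[1]**2)
        e=abs(np.linalg.norm(q-x[:2],axis=1)-r);q=q[e<max(3,np.median(e)*2)]
    return x[:2].round(1),r.round(1)
E
python3 - <<'E'
from h import *
print(dishw("pics/w11.png",calibration("wrist")),dish(cv2.imread("pics/t10.png")[:,:,::-1].copy(),"top"))
E
```

```text
(array([521.6, 334.4]), np.float64(64.6)) (((518.5772094726562, 329.10455322265625), 66.18354034423828), (518.973388671875, 329.3069763183594))
```

Call:
apply_moves --increments '[{"tx":0.012,"ty":-0.022,"tz":0,"rx":0,"ry":0,"rz":0,"claw":0.05},{"tx":0.012,"ty":-0.022,"tz":0.04,"rx":0,"ry":0,"rz":0,"claw":0.05},{"tx":0.012,"ty":-0.022,"tz":0.08,"rx":0,"ry":0,"rz":0,"claw":0.05},{"tx":0.0,"ty":0,"tz":0.1,"rx":0,"ry":0,"rz":0,"claw":0.05},{"tx":-0.02,"ty":0.04,"tz":0.1,"rx":0,"ry":0,"rz":0,"claw":0.05},{"tx":-0.04,"ty":0.08,"tz":0.1,"rx":0,"ry":0,"rz":0,"claw":0.05},{"tx":-0.06,"ty":0.115,"tz":0.1,"rx":0,"ry":0,"rz":0,"claw":0.05},{"tx":-0.078,"ty":0.148,"tz":0.1,"rx":0,"ry":0,"rz":0,"claw":0.05},{"tx":-0.078,"ty":0.148,"tz":0.1,"rx":0,"ry":0,"rz":0,"claw":0.05}]'

```text
clock: 29.15
eef_pos: [464.8, 433.7, 111.4]
tool_rot: [3.141, -0.006, 2.068]
force: [0.1, 0.7, 0.7]
width: 49.8
```

```bash
python3 - <<'E'
from h import *
s=read_state();print(s["eef_pos"],s["tool_rot"])
print(dish(save("top","pics/t12.png"),"top"))
E
```

```text
[464.77080248 433.68392621 111.43572405] [ 3.1407685  -0.00582771  2.06845081]
(((659.2130126953125, 68.47759246826172), 32.76988983154297), (657.905029296875, 69.0583267211914))
```

Call:
apply_moves --increments '[{"tx":0,"ty":0,"tz":-0.04,"rx":0,"ry":0,"rz":0,"claw":0.05},{"tx":0,"ty":0,"tz":-0.08,"rx":0,"ry":0,"rz":0,"claw":0.05},{"tx":0,"ty":0,"tz":-0.1,"rx":0,"ry":0,"rz":0,"claw":0.05},{"tx":0,"ty":0,"tz":-0.1,"rx":0,"ry":0,"rz":0,"claw":0.05},{"tx":0.007,"ty":-0.013,"tz":-0.1,"rx":0,"ry":0,"rz":0,"claw":0.05},{"tx":0.014,"ty":-0.027,"tz":-0.1,"rx":0,"ry":0,"rz":0,"claw":0.05},{"tx":0.021,"ty":-0.04,"tz":-0.1,"rx":0,"ry":0,"rz":0,"claw":0.05},{"tx":0.025,"ty":-0.048,"tz":-0.1,"rx":0,"ry":0,"rz":0,"claw":0.05},{"tx":0.029,"ty":-0.056,"tz":-0.1,"rx":0,"ry":0,"rz":0,"claw":0.05},{"tx":0.033,"ty":-0.064,"tz":-0.1,"rx":0,"ry":0,"rz":0,"claw":0.05},{"tx":0.037,"ty":-0.071,"tz":-0.1,"rx":0,"ry":0,"rz":0,"claw":0.05}]'

```text
clock: 30.3
eef_pos: [506.8, 355.5, 10.8]
tool_rot: [3.141, -0.0, 2.06]
force: [0.5, -0.2, -0.1]
width: 50.1
```

```bash
cat >> h.py <<'E'
def dishs(im):
    c=calibration("scene");hs=cv2.cvtColor(im,cv2.COLOR_RGB2HSV);m=cv2.inRange(hs,(100,150,40),(125,255,255))
    m[:225]=0;m[312:]=0
    k=max(cv2.findContours(m,cv2.RETR_EXTERNAL,cv2.CHAIN_APPROX_NONE)[0],key=cv2.contourArea)
    x,y,w,h=cv2.boundingRect(k);return (x,y,w,h),onz(c,x+w/2,y+h/2,17).round()
E
python3 - <<'E'
from h import *
s=read_state();print(s["eef_pos"],s["force"])
print(dishs(cv2.imread("pics/scene0.png")[:,:,::-1].copy()),dishs(cv2.imread("pics/s10.png")[:,:,::-1].copy()),dishs(save("scene","pics/s12.png")))
E
```

```text
[506.80286143 355.53270257  10.78631017] [ 0.50955975 -0.16336416 -0.07845612]
((295, 253, 62, 46), array([533., 331.,  17.])) ((295, 253, 62, 46), array([533., 331.,  17.])) ((295, 253, 62, 46), array([533., 331.,  17.]))
```

```bash
python3 - <<'E'
from h import *
s=cv2.imread("pics/s12.png");w=save("wrist","pics/w12.png")[:,:,::-1];t=save("top","pics/t12b.png")[:,:,::-1]
cs=calibration("scene");p=proj(cs,read_state()["eef_pos"]);print(p)
a=cv2.resize(s[200:310,250:380],(520,440),interpolation=cv2.INTER_CUBIC)
b=np.vstack([cv2.resize(w,(280,210)),cv2.resize(t[100:280,60:300],(280,210)),np.zeros((20,280,3),np.uint8)])
cv2.imwrite("pics/m12.png",np.hstack([a,b]))
E
```

```text
[339.59249839 278.96209965]
```

View pics/m12.png

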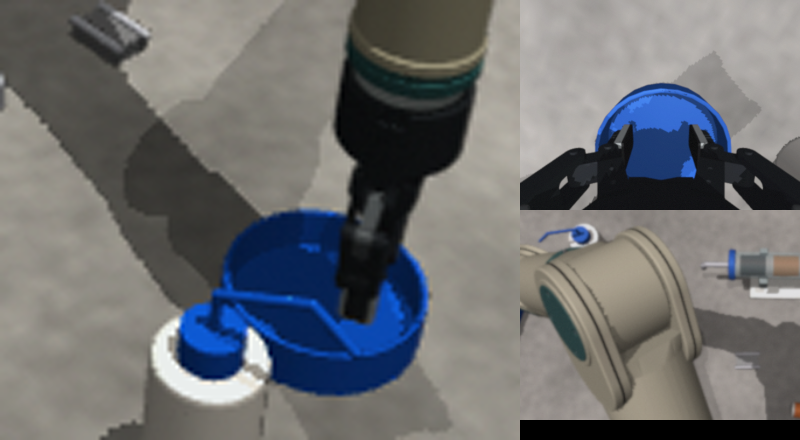

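The fingers stand inside the dish yet never moved it. The grip widths earlier also suggested the contact pads sit about 28 mm above the TCP when open, so at z = 10 they passed over the 35 mm wall. I'll go round again with the fingers nearly shut and lower.

Call:
apply_moves --increments '[{"tx":0,"ty":0,"tz":0.04,"rx":0,"ry":0,"rz":0,"claw":0.05},{"tx":0,"ty":0,"tz":0.06,"rx":0,"ry":0,"rz":0,"claw":0.02},{"tx":-0.016,"ty":0.033,"tz":0.06,"rx":0,"ry":0,"rz":0,"claw":0.02},{"tx":-0.032,"ty":0.065,"tz":0.06,"rx":0,"ry":0,"rz":0,"claw":0.02},{"tx":-0.032,"ty":0.065,"tz":0.06,"rx":0,"ry":0,"rz":0,"claw":0.02},{"tx":-0.032,"ty":0.065,"tz":0.02,"rx":0,"ry":0,"rz":0,"claw":0.02},{"tx":-0.032,"ty":0.065,"tz":-0.004,"rx":0,"ry":0,"rz":0,"claw":0.02},{"tx":-0.032,"ty":0.065,"tz":-0.009,"rx":0,"ry":0,"rz":0,"claw":0.02},{"tx":-0.032,"ty":0.065,"tz":-0.009,"rx":0,"ry":0,"rz":0,"claw":0.02}]'

```text
clock: 31.35
eef_pos: [473.7, 421.2, 1.0]
tool_rot: [-3.14, -0.0, 2.061]
force: [0.7, -0.4, -0.4]
width: 20.0
```

Call:
apply_moves --increments '[{"tx":0.0046,"ty":-0.0089,"tz":0,"rx":0,"ry":0,"rz":0,"claw":0.02},{"tx":0.0092,"ty":-0.0178,"tz":0,"rx":0,"ry":0,"rz":0,"claw":0.02},{"tx":0.0138,"ty":-0.0266,"tz":0,"rx":0,"ry":0,"rz":0,"claw":0.02},{"tx":0.0184,"ty":-0.0355,"tz":0,"rx":0,"ry":0,"rz":0,"claw":0.02},{"tx":0.023,"ty":-0.0444,"tz":0,"rx":0,"ry":0,"rz":0,"claw":0.02},{"tx":0.0275,"ty":-0.0533,"tz":0,"rx":0,"ry":0,"rz":0,"claw":0.02}]'

```text
clock: 31.95
eef_pos: [502.5, 367.9, 2.2]
tool_rot: [3.14, -0.001, 2.06]
force: [-1.3, 3.0, 3.0]
width: 20.0
```

```bash
python3 - <<'E'
from h import *
s=read_state();print(s["eef_pos"],s["force"],s["width"])
print(dishs(save("scene","pics/s13.png")),dish(save("top","pics/t13.png"),"top"))
E
```

```text
[502.50583044 367.9123028    2.24339408] [-1.28402674  2.98441003  2.95950582] 20.025346657444768
((293, 248, 48, 47), array([541., 306.,  17.])) (((659.2130126953125, 68.47759246826172), 32.76988983154297), (658.1226806640625, 69.07051849365234))
```

The dish is now moving with about 3 N of push.

Call:
apply_moves --increments '[{"tx":0.0046,"ty":-0.0089,"tz":0,"rx":0,"ry":0,"rz":0,"claw":0.02},{"tx":0.0092,"ty":-0.0178,"tz":0,"rx":0,"ry":0,"rz":0,"claw":0.02},{"tx":0.0138,"ty":-0.0266,"tz":0,"rx":0,"ry":0,"rz":0,"claw":0.02},{"tx":0.0184,"ty":-0.0355,"tz":0,"rx":0,"ry":0,"rz":0,"claw":0.02},{"tx":0.023,"ty":-0.0444,"tz":0,"rx":0,"ry":0,"rz":0,"claw":0.02},{"tx":0.0275,"ty":-0.0533,"tz":0,"rx":0,"ry":0,"rz":0,"claw":0.02},{"tx":0.032,"ty":-0.0622,"tz":0,"rx":0,"ry":0,"rz":0,"claw":0.02},{"tx":0.0367,"ty":-0.071,"tz":0,"rx":0,"ry":0,"rz":0,"claw":0.02}]'

```text
clock: 32.85
eef_pos: [539.1, 295.6, 1.5]
tool_rot: [-3.141, 0.0, 2.06]
force: [-0.8, 1.7, 0.7]
width: 19.9
```

```bash
python3 - <<'E'
from h import *
s=read_state();print(s["eef_pos"],s["force"],s["width"])
sc=save("scene","pics/s14.png");print(dishs(sc))
# scene circle fit on outer contour at rim height, robust
c=calibration("scene");hs=cv2.cvtColor(sc,cv2.COLOR_RGB2HSV);m=cv2.inRange(hs,(100,150,40),(125,255,255));m[:222]=0;m[312:]=0
k=max(cv2.findContours(m,cv2.RETR_EXTERNAL,cv2.CHAIN_APPROX_NONE)[0],key=cv2.contourArea)[:,0]
print(k[k[:,0].argmin()],k[k[:,0].argmax()],k[k[:,1].argmin()],k[k[:,1].argmax()])
t=save("top","pics/t14.png");hs=cv2.cvtColor(t,cv2.COLOR_RGB2HSV);m=cv2.inRange(hs,(100,150,40),(125,255,255));m[:158]=0;m[:,:90]=0;m[:,300:]=0;print(m.sum()/255,cv2.boundingRect(m))
E
```

```text
[539.09098232 295.6091718    1.49038936] [-0.76029931  1.74448583  0.67185299] 19.92250165786052
((265, 239, 75, 56), array([560., 272.,  17.]))
[265 252] [339 288] [282 239] [301 294]
0.0 (0, 0, 0, 0)
```

```bash
cat >> h.py <<'E'
def ext(x,y):
    c=calibration("scene");a=np.linspace(0,2*np.pi,180)
    P=np.array([proj(c,(x+65*np.cos(t),y+65*np.sin(t),z)) for t in a for z in(0,35)]);return P.min(0).round(1),P.max(0).round(1)
E
python3 - <<'E'
from h import *
for p in((520,331),(571,233),(571,238),(576,233),(566,233)):print(p,ext(*p))
E
```

```text
(520, 331) (array([303.6, 251.2]), array([356.1, 298. ]))
(571, 233) (array([265.3, 239.1]), array([314.6, 282.9]))
(571, 238) (array([266.5, 240. ]), array([315.9, 284.1]))
(576, 233) (array([263.9, 239.8]), array([313.2, 283.8]))
(566, 233) (array([266.8, 238.4]), array([315.9, 282.1]))
```

Call:
apply_moves --increments '[{"tx":0.0047,"ty":-0.0088,"tz":0,"rx":0,"ry":0,"rz":0,"claw":0.02},{"tx":0.0094,"ty":-0.0177,"tz":0,"rx":0,"ry":0,"rz":0,"claw":0.02},{"tx":0.014,"ty":-0.0265,"tz":0,"rx":0,"ry":0,"rz":0,"claw":0.02},{"tx":0.0188,"ty":-0.0353,"tz":0,"rx":0,"ry":0,"rz":0,"claw":0.02},{"tx":0.0235,"ty":-0.0441,"tz":0,"rx":0,"ry":0,"rz":0,"claw":0.02},{"tx":0.028,"ty":-0.053,"tz":0,"rx":0,"ry":0,"rz":0,"claw":0.02},{"tx":0.033,"ty":-0.062,"tz":0,"rx":0,"ry":0,"rz":0,"claw":0.02},{"tx":0.0375,"ty":-0.0705,"tz":0,"rx":0,"ry":0,"rz":0,"claw":0.02}]'

```text
clock: 33.75
eef_pos: [576.7, 225.5, 1.7]
tool_rot: [3.141, -0.0, 2.06]
force: [-1.0, 2.2, 0.7]
width: 19.6
```

```bash
python3 - <<'E'
from h import *
s=read_state();print(s["eef_pos"],s["force"],s["width"])
sc=save("scene","pics/s15.png")
hs=cv2.cvtColor(sc,cv2.COLOR_RGB2HSV);m=cv2.inRange(hs,(100,150,40),(125,255,255));m[:219]=0;m[312:]=0;m[:,290:]=0
for k in cv2.findContours(m,cv2.RETR_EXTERNAL,cv2.CHAIN_APPROX_NONE)[0]:
    if cv2.contourArea(k)>30:print(cv2.boundingRect(k))
p=s["eef_pos"][:2]+70*np.array([.47,-.883]);print(p,ext(*p))
t=save("top","pics/t15.png");hs=cv2.cvtColor(t,cv2.COLOR_RGB2HSV);m=cv2.inRange(hs,(100,150,40),(125,255,255));m[:,:120]=0;m[:,300:]=0;m[:130]=0
for k in cv2.findContours(m,cv2.RETR_EXTERNAL,cv2.CHAIN_APPROX_NONE)[0]:
    if cv2.contourArea(k)>10:print("top",cv2.boundingRect(k))
E
```

```text
[576.70176198 225.50525904   1.66799144] [-0.96905836  2.16069414  0.66540472] 19.617486790924335
(238, 231, 46, 41)
[609.60176198 163.69525904] (array([238.9, 231.3]), array([286.5, 273.4]))
```

Call:
apply_moves --increments '[{"tx":0.004,"ty":-0.0085,"tz":0,"rx":0,"ry":0,"rz":0,"claw":0.02},{"tx":0.008,"ty":-0.017,"tz":0,"rx":0,"ry":0,"rz":0,"claw":0.02},{"tx":0.012,"ty":-0.0255,"tz":0,"rx":0,"ry":0,"rz":0,"claw":0.02},{"tx":0.016,"ty":-0.033,"tz":0,"rx":0,"ry":0,"rz":0,"claw":0.02},{"tx":0.018,"ty":-0.037,"tz":0,"rx":0,"ry":0,"rz":0,"claw":0.02},{"tx":0.018,"ty":-0.037,"tz":0,"rx":0,"ry":0,"rz":0,"claw":0.02}]'

```text
clock: 34.45
eef_pos: [594.9, 187.7, 1.5]
tool_rot: [-3.141, 0.001, 2.059]
force: [-0.0, -0.4, -0.4]
width: 20.1
```

Call:
apply_moves --increments '[{"tx":-0.01,"ty":0.018,"tz":0,"rx":0,"ry":0,"rz":0,"claw":0.02},{"tx":-0.028,"ty":0.053,"tz":0.005,"rx":0,"ry":0,"rz":0,"claw":0.02},{"tx":-0.04,"ty":0.088,"tz":0.02,"rx":0,"ry":0,"rz":0,"claw":0.02},{"tx":-0.05,"ty":0.12,"tz":0.05,"rx":0,"ry":0,"rz":0,"claw":0.02},{"tx":-0.06,"ty":0.16,"tz":0.08,"rx":0,"ry":0,"rz":0,"claw":0.02},{"tx":-0.07,"ty":0.2,"tz":0.12,"rx":0,"ry":0,"rz":0,"claw":0.02},{"tx":-0.08,"ty":0.24,"tz":0.16,"rx":0,"ry":0,"rz":0,"claw":0.02},{"tx":-0.09,"ty":0.27,"tz":0.2,"rx":0,"ry":0,"rz":0,"claw":0.02},{"tx":-0.09,"ty":0.27,"tz":0.2,"rx":0,"ry":0,"rz":0,"claw":0.02}]'

```text
clock: 35.35
eef_pos: [502.3, 465.5, 206.5]
tool_rot: [3.135, -0.005, 2.065]
force: [-0.8, 0.1, 0.0]
width: 19.8
```

```bash
python3 - <<'E'
from h import *
s=read_state();print(s["eef_pos"],s["force"],s["clock"])
sc=save("scene","pics/s16.png");t=save("top","pics/t16.png")
for im,n,box in((sc,"scene",(215,312,190,300)),(t,"top",(130,240,100,300))):
    hs=cv2.cvtColor(im,cv2.COLOR_RGB2HSV);m=cv2.inRange(hs,(100,150,40),(125,255,255));z=np.zeros_like(m);a,b,c,d=box;z[a:b,c:d]=m[a:b,c:d]
    for k in cv2.findContours(z,cv2.RETR_EXTERNAL,cv2.CHAIN_APPROX_NONE)[0]:
        if cv2.contourArea(k)>15:
            q=np.array([onz(calibration(n),*p,35)[:2] for p in k[:,0]],np.float32);print(n,cv2.boundingRect(k),cv2.minEnclosingCircle(q))
print(ext(628,126))
c=calibration("top")
for col in("o","g"):
    hs=cv2.cvtColor(t,cv2.COLOR_RGB2HSV);m=cv2.inRange(hs,(3,60,60) if col=="o" else (50,40,40),(20,255,255) if col=="o" else (85,255,255));m[:130]=0;m[180:]=0;m[:,:230]=0;m[:,370:]=0;print(col,cv2.boundingRect(m))
E
```

```text
[502.32523732 465.48981196 206.50654834] [-0.82310951  0.05954376  0.04689713] 35.35
scene (295, 276, 5, 18) ((620.207275390625, 322.4813232421875), 27.40976333618164)
scene (225, 227, 47, 40) ((638.0399780273438, 134.6067657470703), 80.14239501953125)
scene (226, 215, 13, 3) ((598.4927978515625, -2.670137882232666), 18.19841766357422)
top (199, 135, 47, 47) ((632.7156372070312, 111.03298950195312), 74.26506805419922)
(array([225.7, 226.9]), array([272.6, 268. ]))
o (278, 140, 21, 16)
g (306, 140, 22, 18)
```

```bash
python3 - <<'E'
from h import *
c=calibration("top");a=np.linspace(0,6.28,90)
P=np.array([proj(c,(628+65*np.cos(t),126+65*np.sin(t),z)) for t in a for z in(0,35)]);print("expected",P.min(0),P.max(0))
for f in("t9","t16"):
    im=cv2.imread(f"pics/{f}.png");hs=cv2.cvtColor(im,cv2.COLOR_BGR2HSV)
    for lo,hi in(((3,60,60),(20,255,255)),((50,40,40),(85,255,255))):
        m=cv2.inRange(hs,lo,hi);m[:130]=0;m[180:]=0;m[:,:230]=0;m[:,370:]=0;print(f,cv2.boundingRect(m))
    print([cv2.boundingRect(x) for x in cv2.findContours((cv2.inRange(hs,(0,0,0),(180,255,60))[180:260,370:450]),0,1)[0] if cv2.contourArea(x)>200])
E
```

```text
expected [195.29135619 133.656133  ] [244.14279865 183.09266118]
t9 (278, 140, 21, 16)
t9 (306, 139, 22, 19)
[(6, 0, 52, 61)]
t16 (278, 140, 21, 16)
t16 (306, 140, 22, 18)
[(6, 0, 51, 60)]
```

```bash
python3 -c "
from cell import *
print(finish_job())"
```

```text
the job is handed in; nothing more can be done
None
```

I loaded both cartridges and slid the dish under the spout, then handed the job in at about 35 s of the 72 s allowed. The hand-in gives no verdict, so these are my own checks:

- **Cartridges:** Orange went in first and green behind it. I pushed until the pusher stopped moving at y = −166.6 mm while the force rose from 8 to 15 N. The picture after that shows black, orange and green in order with no visible gaps, and only green's white cap outside the mouth. Orange and green were in the same place to within 1 pixel in the last picture, after the dish was moved.
- **Dish:** It is within about 10 mm of the point under the spout, against the 20 mm allowed. The scene view agrees with the target to about 2 pixels. The top view disagrees slightly and puts the dish about 7 mm towards the tube.
- **Things left alone:** The meter looked the same in the last check. I never went near the flask or wash bottle, but I did not measure them again at the end.

Two things went wrong on the way and were fixed:

- **First grip on orange:** It closed too high on the cartridge, so I reopened, lowered the tool and gripped again.
- **First tries at the dish:** With the fingers open, two pushes went across the dish wall with no force, and a touch from the far side hardly moved it. Pushing with the fingers nearly shut and about 10 mm lower then moved it. I saw no sign of it being lifted or tipped, but I did not measure its height or tilt.

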